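# Load the right module and hold the programming jig's cam lever at full lift

### The arm

A 6-joint arm with a two-finger parallel gripper is mounted at the origin on the work surface. World frame = base frame: x ahead of the robot, y to its left, z up, the work surface at z = 0. Lengths are in m, angles in rad, forces in N, time in s.
With the tool pointing down it reaches from about 0.35 to 0.975 m from the base axis. Payload 4.9 kg.
Tool frame: the origin (TCP) lies at the very end of the fingers, on their centre line; the grasp point (between the pads) lies 19 mm behind it; z points along the fingers, y is the direction in which the jaws open and shut (so a half turn about z gives the same grasp; the last joint's range is limited). The gripper opens to 85 mm and grips with 20 to 120 N. Pads are 22 mm wide; open, the fingers measure 114 mm over their backs; the gripper's body (76 mm by 85 mm) begins 54 mm behind the grasp point. The pads swing forward as they close: fully open they stand 13 mm farther back than shut.
Start: joints at [-1.444, 0.053, 1.613, -0, 1.476, -0.119], TCP at [0.152, -0.606, 0.231] pointing down, gripper open.
Joint ranges: [-3.01, 3.01], [-1.01, 2.22], [0.06, 2.58], [-1.02, 4.17], [0.09, 2.62], [-3.14, 3.14]. Speed limits (rad/s): [2.57, 2.57, 3.14, 3.14, 3.14, 3.14].

### API

Orientations are given as a unit quaternion [w, x, y, z].
In Python, from plant import state, grab_frame, camera_model, job_done, search_frame, masks_of, place_of gives the robot as it stands.
- The arm moves only by the tool drive_tool, never from a script. Its argument "series" is a list of rows, each a list of 2 entries, a list of its own where there are three numbers: the shift along the world's x, y, z in m, then the turn, a rotation vector about the world's x, y, z in degrees. A call has 1 to 8 rows; each row is the pose to reach, as a shift and turn from the pose commanded when the call began; what a row does not reach only later rows make up. A row lasts 1/10 s, in which the tool goes at most 50 mm and 8.59 degrees, less where a joint would pass 70% of its speed; a pose out of reach is approached as far as the arm can. A call with a gripper value outside its range is refused whole. "fingers" is the closure, from -1 (fully open) to 1 (shut), so that 0 is half open, set as the call begins (left out, the last holds). The fingers move at their own pace and stop on an object; the grip force is fixed at half the most. Time passes only in rows, so rows that repeat a pose let the fingers close. It gives the time, the measured TCP pose, the force and the opening at its end, in the units of the state.
- state(): the state, without advancing time (a new reading comes with each control period).
- grab_frame(name): name is "side" or "top" or "wrist"; returns the picture (384x512x3 uint8, red, green, blue); there is no depth.
- camera_model(name): a dict with "fovy" (degrees; the focal length in pixels is half the picture's height over the tangent of half this angle, whatever the lens; pixels are square), "cx", "cy" (the principal point, pixels), "rvec" (rotation vector, rad) and "tvec" (3), from world to camera coordinates, as OpenCV has them. Camera axes: x right, y down, z forward; pixel columns grow to the right and rows downward; lengths in m; the calibration is good to about 2 mm. The wrist camera is an equidistant fisheye: a pixel r from the principal point sees the ray r / f radians off the axis. A picture is of the moment at which its call begins: read the wrist's pose just before it. camera_model takes no time and is no camera call; for the wrist camera it gives the pose at the moment of the call.
- job_done(): hands the job in, once; it reports no verdict.
Trained networks look in the newest picture that a camera, given by its name, has taken for a name from the list of things; names that differ only in an ending like _2 or _b are one class to them, and where a whole thing is asked for, a point or a joint stands for the part that bears it (a point fixed in the world has none). Each returns a list of dicts, best first, with "confidence" (0 to 1); they miss things now and then, are a little off and sometimes report something else, mostly with a low value. They report only what shows in the picture. A call takes as long as a camera call. They do not tell look-alikes from the thing itself.
- search_frame(camera, name): "location" ([x, y, z] in m, in world coordinates, good to about 4 mm: the middle of the surface that is visible of it).
- masks_of(camera, name): "pixels" (384x512 bool, what is visible of it).
- place_of(camera, name): "location" ([x, y, z] in m, in world coordinates, good to about 4 mm: a listed point, or the origin of a listed thing).
The state is a dict: "time": time; "joint_pos": joint angles; "joint_vel": joint speeds; "joint_efforts": joint torques, N m; "tool_pos": TCP position; "tool_rot": TCP orientation; "contact_force": force on the tool from outside, world axes, zero at the start; "ft_torque": the same for the moment, N m; "gripper_width": opening from 0.0 (shut) to 1.0 (fully open).
Only numpy, scipy, OpenCV 4.12 (cv2) and the standard library are available. Lean on these libraries where they do the work, as an engineer would, in place of code of your own. Each camera call takes 0.05 s, during which the arm holds its last target.

### The job

Of the three look-alike green-board modules, put the middle-sized one (50 mm wide) in the programming jig: set it the right way up on the loading bay with its wide side across the jig, slide it under the two orange hold-down lips until it is fully home against the stop, and let go of it, all with the lever still down. Then raise the red-knobbed lever until it stands upright, where its cam presses the probes highest against the module, and finish while holding it there: it springs back if let go. Leave the other two modules, the phone, the jar and the screwdriver where they are.

Things in the scene. Friction and masses are not known exactly. Their poses are not given: they have to be found in the camera images.
- module_50: the module to load: green board 50 mm (its y) x 40 mm (its x) x 3 mm with a dark grey block 32 mm (y) x 36 mm (x) centred on it, to 28 mm above the board's underside; white label on top; about 70 g. The bare board sticks out 9 mm on its y sides, 2 mm on its x sides. Origin: centre of the board's underside; z up. Symmetric under a half turn. Lies on the mat.
- module_40: look-alike, too small: board 40 mm (y) x 32 mm (x), block 22 x 28 mm, same height 28 mm; leave it. Origin: centre of the underside.
- module_60: look-alike, too large: board 60 mm (y) x 48 mm (x), block 42 x 44 mm, same height 28 mm; leave it. Origin: centre of the underside.
- jig: the programming jig, fixed to the bench: aluminium base 160 x 100 mm, black nest plate 150 x 100 mm (x, y) on four columns; the plate's top, the nest surface, is 70 mm above the underside. Origin: centre of the underside, on the mat. x points from the loading bay (front, robot's side) to the stop, y left, z up.
- lips (a point): midway between the two orange hold-down lips, level with their undersides, 5 mm above the nest surface (tops 9 mm). 43 mm is open between them. They cover the y edges of the seated board, from 16 mm short of the seat to 18 mm past it in x, with sloped lead-ins, up to 12 mm high, reaching 25 mm short of it.
- stop (a point): middle of the stop's near face, at its top edge: a white bar 6 mm high and 40 mm wide (y) that the far (+x) edge of the seated board touches.
- seat (a point): the seat: where the module's origin is when fully home (board against the stop, on the nest surface). Axes as the jig's; 25 mm in +x of the jig's origin, 70 mm up. White side guides 5 mm high along x keep it straight: 52 mm apart here, flaring to about 64 mm at the bay's front end. Window for the probes at the seat: 36 mm (x) x 42 mm (y).
- bay (a point): the loading bay: point on the open nest surface, 52 mm in -x of the seat, where a module can be set down from above, clear of the lips, before it is pushed in +x to the seat. Axes as the jig's.
- probes: the bed of spring-loaded brass probe pins in the window; tips 2 mm below the nest surface with the lever down; the cam lifts the bed 7.4 mm at most, lifting the loaded module 2 mm up against the lips and compressing the pins (about 6 N in all). Its origin is hidden, about 21 mm below the nest surface.
- knob (a point): centre of the red ball knob, 25 mm in diameter, at the lever's end, 120 mm from the shaft's axis and 95 mm to the right (-y) of the jig's centre plane. With the lever down it is 63 mm above the jig's underside and 116 mm to the front (-x) of the seat. It can be pinched from above across the jig's y.
- pivot (a point): point on the shaft's axis level with the knob (fixed on the jig, 32 mm above its underside); the knob circles about it in the jig's x-z plane. The axis is the jig's y.
- camlever (a joint): angle in rad of the cam lever, a cranked 10 mm steel bar on the jig's right (-y) side: 0 = down at rest, pointing to the front (-x of the jig), 15 degrees above level; grows as it is raised; 1.31 = upright, knob straight above the shaft: highest lift; beyond it the lift falls, end stop at 2.0. A spring pulls it back to 0: 2 to 3 N at the knob all the way.
- phone: bystander: black smartphone 145 x 70 x 8 mm lying on the mat; origin: centre of its underside.
- flux_jar: bystander: small amber jar, 48 mm in diameter, 45 mm high; origin: centre of its underside.
- screwdriver: bystander: screwdriver, 170 mm long, orange handle, lying along its x; origin on its underside.
Things that resemble listed ones, but are neither listed nor needed, are in the scene too. What is shaped like the module_50 but purple or yellow is not meant.

How it is judged:
By the outcome, as a careful person would: the job done as asked, in the order asked, and still so for the second after the job is handed in, while the arm keeps its last pose, push and grip.
It also fails if it takes over 50 s, if anything falls off the work surface, if the arm or the gripper's body presses on something with over 40 N, if the wrist force passes 120 N, or if a joint passes its speed limit or range.

## Working session

There is one attempt and no reset: what is moved stays moved. The work goes in short steps, Python scripts to look and compute and a tool call to move; the robot and the scene stay as the last step left them, time stands still between calls to the robot, and variables do not carry over. Pictures are saved under pics/ and viewed, and the job is handed in when it is done.

Besides the shell and the picture viewer there is one more tool, called after ">>>" as a command line: name --argument value ..., lists and objects as JSON in quotes. drive_tool: Moves the arm, as the interface text tells. Its arguments: {"type":"object","properties":{"series":{"type":"array","items":{"type":"array"}},"fingers":{"type":"number"}},"required":["series"]}

```bash
mkdir -p pics; cat > h.py <<'E'
import numpy as np, cv2
from plant import *
def save(im,n,crop=None,s=1):
    if crop: im=im[crop[1]:crop[3],crop[0]:crop[2]]
    if s!=1: im=cv2.resize(im,None,fx=s,fy=s,interpolation=cv2.INTER_CUBIC)
    cv2.imwrite('pics/'+n,im[:,:,::-1])
def cam(name):
    m=camera_model(name);R=cv2.Rodrigues(np.array(m['rvec'],float))[0];t=np.array(m['tvec'],float).ravel()
    f=192/np.tan(np.radians(m['fovy'])/2);return R,t,f,m['cx'],m['cy']
def ray(name,u,v):
    R,t,f,cx,cy=cam(name);x,y=u-cx,v-cy
    if name=='wrist':
        r=np.hypot(x,y);a=r/f;d=np.array([np.sin(a)*x/max(r,1e-9),np.sin(a)*y/max(r,1e-9),np.cos(a)])
    else: d=np.array([x/f,y/f,1])
    return -R.T@t,R.T@d
def atz(name,u,v,z):
    o,d=ray(name,u,v);return o+d*(z-o[2])/d[2]
def proj(name,p):
    R,t,f,cx,cy=cam(name);c=R@np.array(p)+t
    if name=='wrist':
        r=np.hypot(c[0],c[1]);a=np.arctan2(r,c[2]);return np.array([cx+f*a*c[0]/r,cy+f*a*c[1]/r])
    return np.array([cx+f*c[0]/c[2],cy+f*c[1]/c[2]])
E
python3 - <<'E'
from h import *
for n in ['side','top','wrist']:
    save(grab_frame(n),n+'0.png',s=1.5)
    R,t,f,cx,cy=cam(n); print(n,-R.T@t,R[2],f)
for n in ['module_50','jig','seat','bay','knob','pivot','stop','lips']:
    for c in ['top','side']:
        for d in place_of(c,n)[:5]: print(c,n,np.round(d['location'],3),round(d['confidence'],2), np.round(proj(c,d['location'])))
print(state())
E
```

```text
side [0.14827078 1.15319956 1.06117807] [ 0.27412328 -0.72674785 -0.62983648] 468.9205270253007
top [0.51419885 0.01051725 1.31345689] [ 6.13634135e-02  3.34258945e-04 -9.98115434e-01] 466.2785027550634
wrist [ 0.23039856 -0.58728692  0.37108632] [-0.30292413 -0.07379711 -0.95015312] 297.3186396354542
top module_50 [0.42  0.332 0.001] 0.7 [135. 250.]
top module_50 [0.544 0.359 0.002] 0.66 [125. 205.]
top module_50 [0.538 0.471 0.002] 0.63 [ 85. 209.]
top module_50 [ 0.525  0.256 -0.001] 0.53 [162. 211.]
top module_50 [0.467 0.148 0.002] 0.5 [201. 231.]
side module_50 [0.415 0.334 0.   ] 0.82 [279. 295.]
side module_50 [0.534 0.47  0.005] 0.8 [221. 319.]
side module_50 [0.526 0.258 0.006] 0.75 [253. 265.]
side module_50 [0.538 0.358 0.005] 0.65 [236. 288.]
side module_50 [0.47  0.151 0.001] 0.53 [282. 247.]
top jig [ 0.598 -0.099  0.077] 0.74 [290. 181.]
top jig [ 0.57  -0.107  0.006] 0.66 [291. 192.]
side jig [ 0.574 -0.104 -0.   ] 0.85 [279. 193.]
side jig [0.734 0.249 0.005] 0.69 [193. 245.]
side jig [0.54  0.357 0.004] 0.33 [235. 288.]
top seat [ 0.602 -0.096  0.071] 0.88 [288. 17
[... 889 characters left out ...]

{'time': 0.95, 'joint_pos': array([-1.44401258e+00,  5.26529059e-02,  1.61287542e+00, -1.79423564e-05,
        1.47597723e+00, -1.19014858e-01]), 'joint_vel': array([-0.00176947,  0.00079714,  0.00074779, -0.00035105, -0.00106754,
        0.00026572]), 'joint_efforts': array([-2.22558563e-03, -3.93692887e+01, -3.70475864e+01, -2.40990084e-04,
        5.88677703e-04,  1.33335595e-05]), 'tool_pos': array([ 0.15206812, -0.60621576,  0.2313475 ]), 'tool_rot': array([ 4.35827560e-05,  9.92457277e-01,  1.22590995e-01, -8.76168874e-06]), 'contact_force': array([-0.10996184, -0.23030733,  0.37523017]), 'ft_torque': array([-0.00732391,  0.01639306, -0.01575231]), 'gripper_width': 0.9976433383558592}
```

View pics/top0.png

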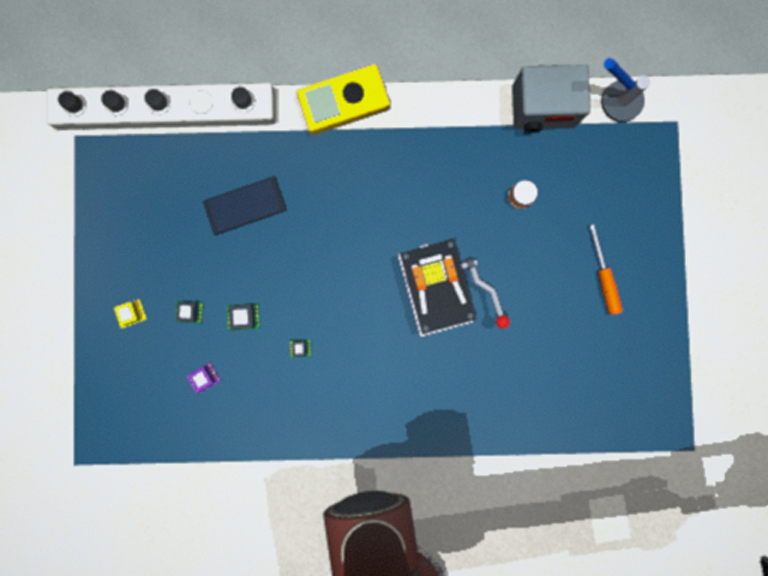

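View pics/side0.png

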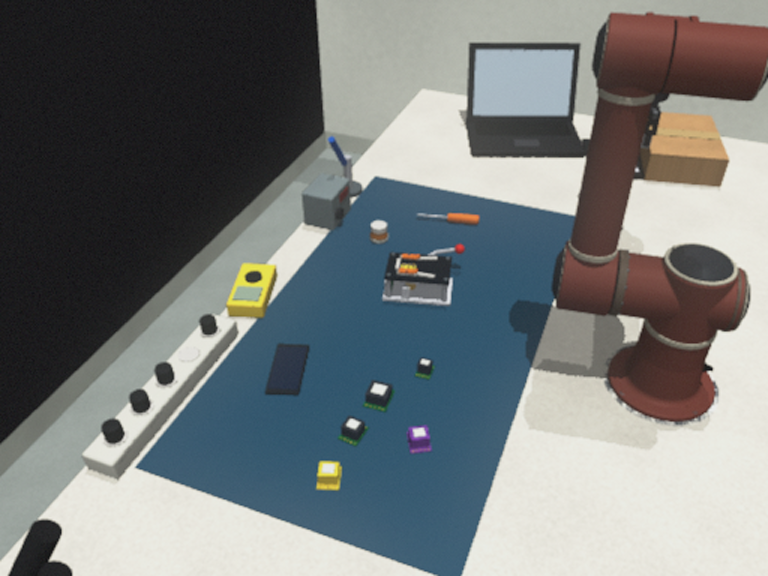

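```bash
python3 - <<'E'
from h import *
i=grab_frame('top');save(i,'top_mod.png',(70,120,270,270),4)
save(i,'top_jig.png',(250,150,360,230),7)
i=grab_frame('side');save(i,'side_mod.png',(170,200,320,340),5)
E
```

```text
(no output)
```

View pics/top_mod.png

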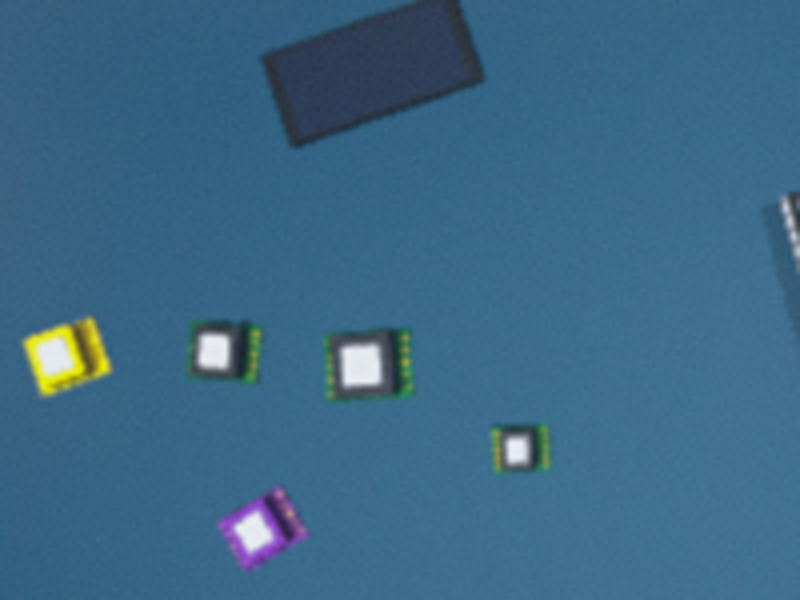

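View pics/top_jig.png

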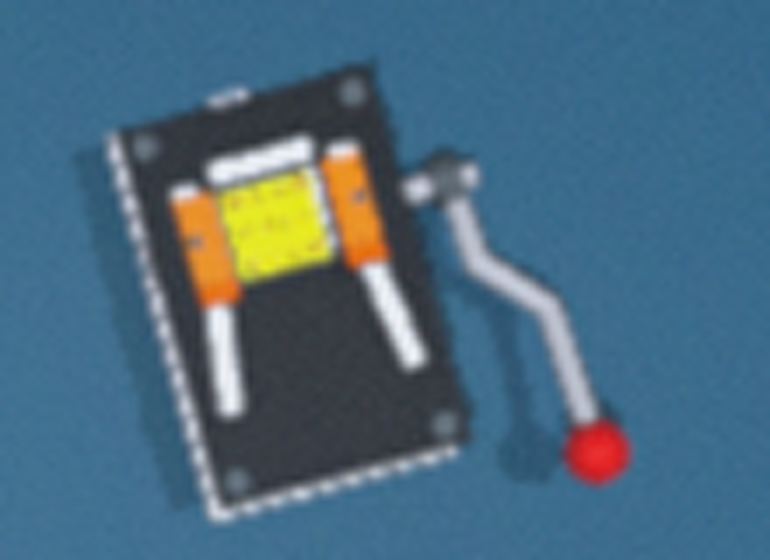

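View pics/side_mod.png

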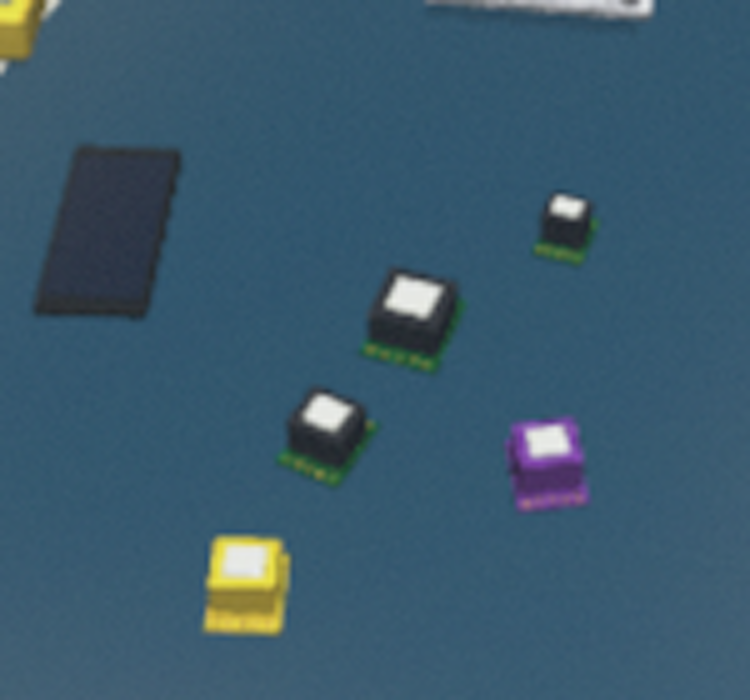

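Candidates in the top view:

| Object | Pixel | Measured width |
|---|---|---|
| Green board | (125,205) | about 49 mm |
| Green board | (162,211) | about 59 mm |
| Green board | (201,231) | about 40 mm |
| Yellow | (85,209) | not meant |
| Purple | (135,250) | not meant |

I choose (125,205). It is near (0.54, 0.358) with a yaw of about -3°. The jig's yaw is about +14.7°. I'm moving over there and will check with a close wrist crop.

>>> drive_tool --series '[[[0.3, 0.26, 0], [0, 0, 40]], [[0.3, 0.26, 0], [0, 0, 40]], [[0.3, 0.26, 0], [0, 0, 40]], [[0.3, 0.26, 0], [0, 0, 40]], [[0.3, 0.26, 0], [0, 0, 40]], [[0.3, 0.26, 0], [0, 0, 40]], [[0.3, 0.26, 0], [0, 0, 40]], [[0.3, 0.26, 0], [0, 0, 40]]]'

```text
time: 1.85
tool_pos: [0.4535, -0.3445, 0.2316]
tool_rot: [0.0, 0.891, 0.455, 0.0]
contact_force: [0.8, -1.2, 0.1]
gripper_width: 1.002
```

>>> drive_tool --series '[[[0.07, 0.38, 0], [0, 0, 32.5]], [[0.07, 0.38, 0], [0, 0, 32.5]], [[0.07, 0.38, 0], [0, 0, 32.5]], [[0.07, 0.38, 0], [0, 0, 32.5]], [[0.07, 0.38, 0], [0, 0, 32.5]], [[0.07, 0.38, 0], [0, 0, 32.5]], [[0.07, 0.38, 0], [0, 0, 32.5]], [[0.07, 0.38, 0], [0, 0, 32.5]]]'

```text
time: 2.65
tool_pos: [0.5221, 0.0366, 0.2316]
tool_rot: [0.0, 0.727, 0.686, 0.0]
contact_force: [-0.3, -0.0, -0.2]
gripper_width: 1.004
```

>>> drive_tool --series '[[[0.019, 0.285, -0.03], [0, 0, 0]], [[0.019, 0.285, -0.03], [0, 0, 0]], [[0.019, 0.285, -0.03], [0, 0, 0]], [[0.019, 0.285, -0.03], [0, 0, 0]], [[0.019, 0.285, -0.03], [0, 0, 0]], [[0.019, 0.285, -0.03], [0, 0, 0]], [[0.019, 0.285, -0.03], [0, 0, 0]]]'

```text
time: 3.35
tool_pos: [0.5401, 0.3228, 0.2003]
tool_rot: [-0.001, 0.726, 0.688, -0.0]
contact_force: [0.7, -0.7, -0.5]
gripper_width: 1.002
```

```bash
python3 - <<'E'
from h import *
print(state()['tool_pos'],state()['tool_rot'],state()['time'],state()['contact_force'])
i=grab_frame('wrist');save(i,'w1.png',s=1.5)
for n in ['module_50']:
  for d in place_of('wrist',n)[:5]: print(n,np.round(d['location'],4),round(d['confidence'],2), np.round(proj('wrist',d['location'])))
E
```

```text
[0.54014052 0.32275295 0.20026805] [-7.18106340e-04  7.26177697e-01  6.87506633e-01 -2.58015022e-04] 3.35 [ 0.73194512 -0.74621339 -0.52069429]
module_50 [0.4135 0.3353 0.002 ] 0.82 [148. 157.]
module_50 [ 0.5367  0.4688 -0.0007] 0.81 [242.  34.]
module_50 [ 0.4656  0.1507 -0.0015] 0.78 [208. 282.]
module_50 [0.5257 0.255  0.0022] 0.73 [244. 214.]
module_50 [ 0.5387  0.3582 -0.0018] 0.61 [250. 129.]
```

View pics/w1.png

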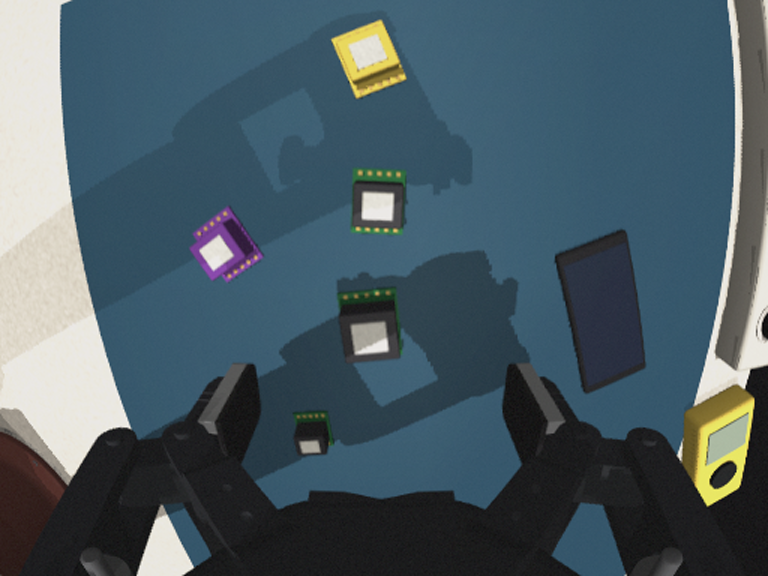

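```bash
python3 - <<'E'
from h import *
i=grab_frame('wrist');save(i,'w2.png',(220,100,290,170),10)
E
```

```text
(no output)
```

View pics/w2.png

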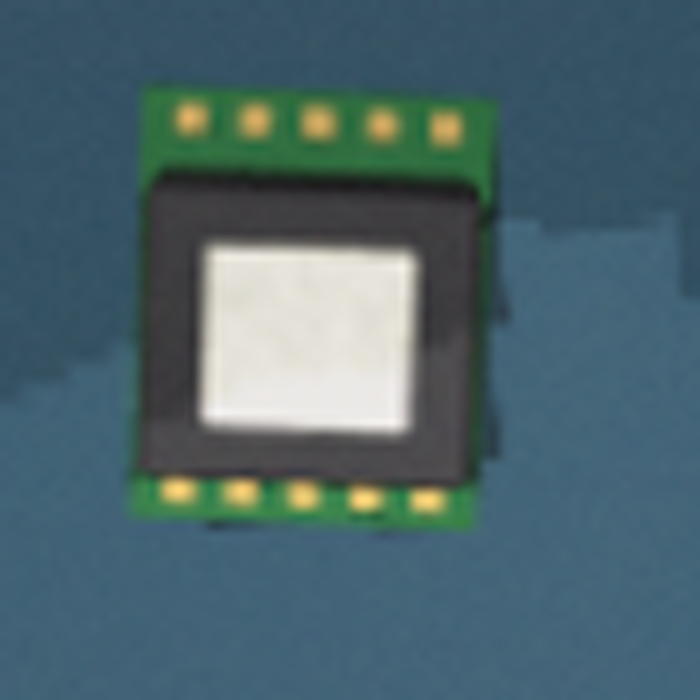

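```bash
cat > fit.py <<'E'
from h import *
from scipy.spatial.transform import Rotation as Ro
def corners(name,pts,z):
    return np.array([atz(name,u,v,z)[:2] for u,v in pts])
E
python3 - <<'E'
from fit import *
c=np.array([(141,87),(498,100),(478,530),(131,515)])/10+[220,100]-0.5
P=corners('wrist',c,0.003);print(P.round(4),P.mean(0))
print([np.linalg.norm(P[k]-P[(k+1)%4]).round(4) for k in range(4)])
for a,b in [(0,1),(3,2),(1,2),(0,3)]:
    d=P[b]-P[a];print(np.degrees(np.arctan2(d[1],d[0])))
s=state();print(s['tool_pos'],Ro.from_quat(np.r_[s['tool_rot'][1:],s['tool_rot'][0]]).as_matrix().round(4))
E
```

```text
[[0.5225 0.3831]
 [0.5627 0.3791]
 [0.5578 0.3294]
 [0.5178 0.3336]] [0.5401911  0.35630204]
[np.float64(0.0403), np.float64(0.05), np.float64(0.0403), np.float64(0.0497)]
-5.624886584816776
-6.01543190272609
-95.54034369494698
-95.4922244950141
[0.54104673 0.31857583 0.2012187 ] [[ 5.940e-02  9.982e-01 -2.000e-04]
 [ 9.982e-01 -5.940e-02 -5.000e-04]
 [-5.000e-04 -1.000e-04 -1.000e+00]]
```

The board measures 50.0 x 40.3 mm, centred at (0.540, 0.356) with yaw -5.7°. It is the right one. I'll grasp across its x so the fingers fit between the lips.

>>> drive_tool --series '[[[-0.001, 0.038, -0.02], [0, 0, -2.3]], [[-0.001, 0.038, -0.06], [0, 0, -2.3]], [[-0.001, 0.038, -0.11], [0, 0, -2.3]], [[-0.001, 0.038, -0.15], [0, 0, -2.3]], [[-0.001, 0.038, -0.18], [0, 0, -2.3]], [[-0.001, 0.038, -0.193], [0, 0, -2.3]], [[-0.001, 0.038, -0.193], [0, 0, -2.3]], [[-0.001, 0.038, -0.193], [0, 0, -2.3]]]'

```text
time: 4.3
tool_pos: [0.5416, 0.3568, 0.0103]
tool_rot: [0.0, 0.742, 0.671, 0.001]
contact_force: [0.1, 0.4, 0.8]
gripper_width: 0.997
```

>>> drive_tool --series '[[[0, 0, 0], [0, 0, 0]], [[0, 0, 0], [0, 0, 0]], [[0, 0, 0], [0, 0, 0]], [[0, 0, 0], [0, 0, 0]], [[0, 0, 0], [0, 0, 0]], [[0, 0, 0], [0, 0, 0]], [[0, 0, 0], [0, 0, 0]], [[0, 0, 0], [0, 0, 0]]]' --fingers 1

```text
time: 5.1
tool_pos: [0.541, 0.3574, 0.0097]
tool_rot: [0.0, 0.741, 0.671, 0.001]
contact_force: [0.1, -0.9, 5.4]
gripper_width: 0.406
```

```bash
python3 - <<'E'
from h import *
s=state();print(s['tool_pos'],s['time'],s['contact_force'],s['gripper_width'])
i=grab_frame('wrist');save(i,'w3.png',s=1.5)
E
```

```text
[0.54103219 0.35738898 0.00973547] 5.1 [ 0.11175269 -0.86977833  5.38806382] 0.40598628072369913
```

View pics/w3.png

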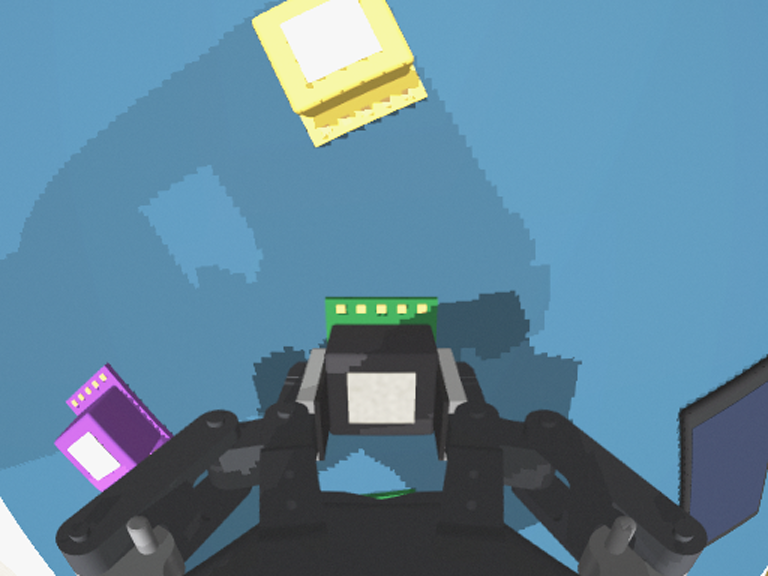

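>>> drive_tool --series '[[[0, 0, 0.02], [0, 0, 0]], [[0, 0, 0.06], [0, 0, 0]], [[0, -0.02, 0.11], [0, 0, 5]], [[0, -0.06, 0.15], [0, 0, 10]], [[0, -0.11, 0.18], [0, 0, 15]], [[0, -0.16, 0.2], [0, 0, 20.4]], [[0, -0.21, 0.2], [0, 0, 20.4]], [[0, -0.26, 0.2], [0, 0, 20.4]]]'

```text
time: 5.95
tool_pos: [0.5402, 0.1155, 0.2089]
tool_rot: [0.001, 0.611, 0.792, 0.001]
contact_force: [-0.1, -0.8, -0.2]
gripper_width: 0.409
```

>>> drive_tool --series '[[[0, -0.05, 0], [0, 0, 0]], [[0, -0.1, 0], [0, 0, 0]], [[0, -0.15, 0], [0, 0, 0]], [[0, -0.2, 0], [0, 0, 0]], [[0, -0.24, 0], [0, 0, 0]], [[0, -0.267, 0], [0, 0, 0]], [[0, -0.267, 0], [0, 0, 0]], [[0, -0.267, 0], [0, 0, 0]]]'

```text
time: 6.75
tool_pos: [0.5396, -0.1501, 0.2067]
tool_rot: [-0.001, 0.611, 0.791, 0.0]
contact_force: [0.4, 1.2, -0.1]
gripper_width: 0.405
```

```bash
python3 - <<'E'
from h import *
grab_frame('top');s=state();print(s['tool_pos'],s['time'],s['contact_force'],s['gripper_width'])
print(np.round([s['joint_pos']],3), s['tool_rot'])
i=grab_frame('wrist');save(i,'w4.png',s=1.5)
np.save('w4.npy',i); m=camera_model('wrist'); import pickle; pickle.dump(m,open('w4.pkl','wb'))
for n in ['seat','bay','knob','pivot','stop','lips','jig','module_50']:
  for d in place_of('wrist',n)[:2]: print(n,np.round(d['location'],4),round(d['confidence'],2), np.round(proj('wrist',d['location'])))
E
```

```text
[ 0.53971859 -0.14947066  0.20687575] 6.8 [ 0.27711031  0.20471718 -0.39766079] 0.4087905310357784
[[-0.403 -0.085  1.79   0.     1.438 -0.66 ]] [-7.31791318e-04  6.10952253e-01  7.91667107e-01  1.92313194e-05]
seat [ 0.5997 -0.0979  0.0714] 0.87 [327. 143.]
bay [ 0.5496 -0.1092  0.0735] 0.98 [274. 141.]
knob [ 0.5108 -0.2151  0.0657] 0.7 [211. 227.]
knob [ 0.7476 -0.2679  0.0026] 0.62 [369. 274.]
pivot [ 0.618  -0.1867  0.0348] 0.63 [310. 215.]
stop [ 0.6108 -0.0916  0.0773] 0.76 [341. 141.]
lips [ 0.5932 -0.0991  0.0782] 0.64 [322. 143.]
jig [ 0.5723 -0.1013 -0.0015] 0.91 [290. 129.]
module_50 [ 0.5379 -0.1481  0.1991] 0.57 [250. 236.]
```

View pics/w4.png

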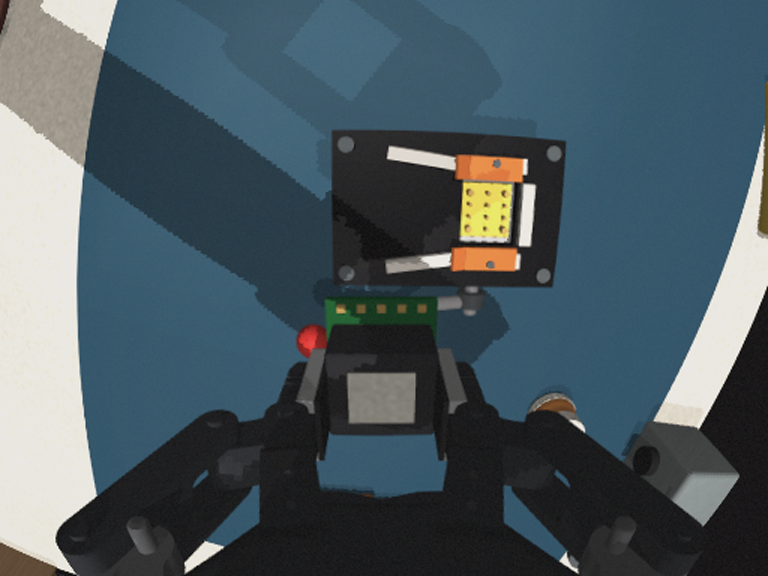

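```bash
python3 - <<'E'
from h import *
i=np.load('w4.npy');save(i,'w4c.png',(210,75,390,200),4.4)
save(i,'w4m.png',(190,185,310,300),5)
E
```

```text
(no output)
```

View pics/w4c.png

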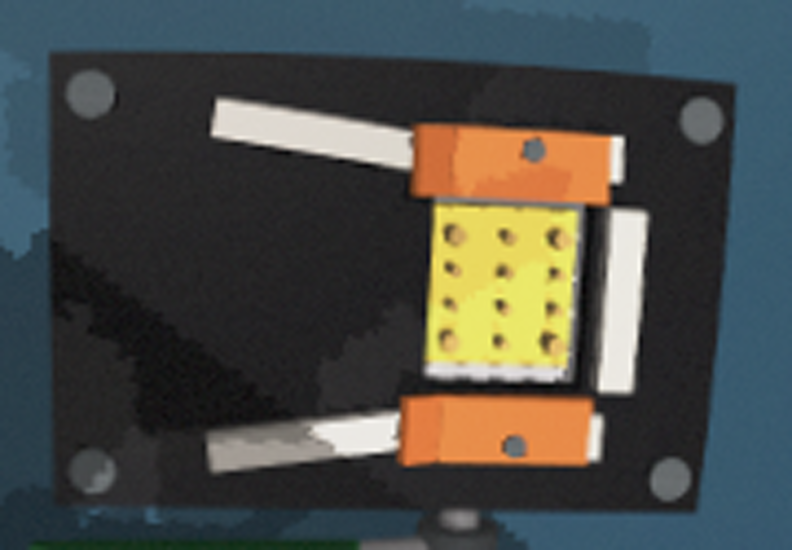

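View pics/w4m.png

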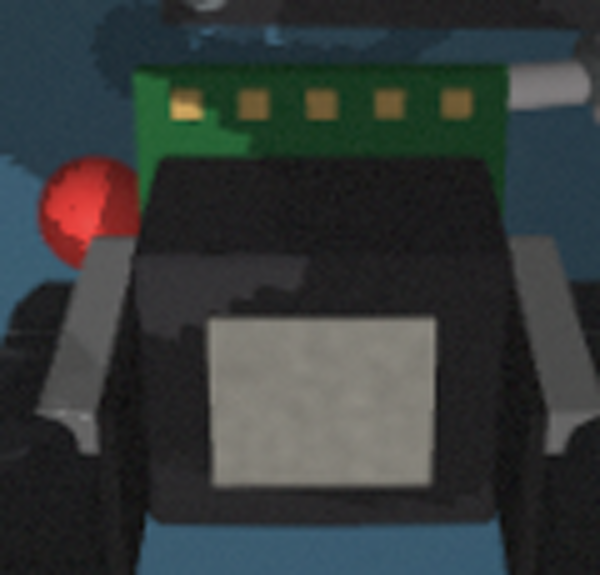

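```bash
cat > mod.py <<'E'
import pickle,h
from fit import *
m=pickle.load(open('w4.pkl','rb'));h.camera_model=lambda n:m
c=np.array([(50,52),(737,86),(697,512),(54,508)])/4.4+[210,75]-0.4
P=corners('wrist',c,0.070);ctr=P.mean(0)
print('plate',P.round(4),ctr.round(4),[np.linalg.norm(P[k]-P[(k+1)%4]).round(4) for k in range(4)])
ang=[]
for a,b,o in [(0,1,0),(3,2,0),(0,3,90),(1,2,90)]:
    d=P[b]-P[a];ang.append(np.degrees(np.arctan2(d[1],d[0]))+o)
print(np.round(ang,2));th=np.radians(np.mean(ang));X=np.array([np.cos(th),np.sin(th)]);Y=np.array([-X[1],X[0]])
print('seat',ctr+.025*X,'bay',ctr-.027*X,'knob',ctr-.091*X-.095*Y,'knobup',ctr+.025*X-.095*Y)
s=corners('wrist',np.array([(610,208),(597,392)])/4.4+[210,75]-.4,0.076);print('stop in jig',[( (q-ctr)@X,(q-ctr)@Y) for q in s],'expect x .045')
for z0 in (.195,.197,.199):
    b=corners('wrist',np.array([(133,67),(508,67)])/5+[190,185]-.4,z0+.003)
    t=corners('wrist',np.array([(135,253),(500,253),(497,522),(150,522)])/5+[190,185]-.4,z0+.028)
    print(z0,b.round(4),np.linalg.norm(b[0]-b[1]),'mid',b.mean(0)); print(t.round(4),t.mean(0),[np.linalg.norm(t[k]-t[(k+1)%4]).round(4) for k in range(4)])
    d=b[1]-b[0];print('yaw',np.degrees(np.arctan2(d[1],d[0])))
E
python3 mod.py
```

```text
plate [[ 0.4888 -0.0727]
 [ 0.6345 -0.0368]
 [ 0.6584 -0.1331]
 [ 0.513  -0.1702]] [ 0.5737 -0.1032] [np.float64(0.1501), np.float64(0.0992), np.float64(0.15), np.float64(0.1005)]
[13.82 14.31 13.93 13.9 ]
seat [ 0.59792558 -0.09715998] bay [ 0.54746849 -0.10973303] knob [ 0.50833744 -0.21738878] knobup [ 0.62089558 -0.18934121]
stop in jig [(np.float64(0.04445595959666451), np.float64(0.020714999910431364)), (np.float64(0.044713873553339986), np.float64(-0.01994552739103514))] expect x .045
0.195 [[ 0.5144 -0.1304]
 [ 0.5535 -0.1201]] 0.04041964377239948 mid [ 0.53394739 -0.12527341]
[[ 0.5195 -0.1391]
 [ 0.5528 -0.1303]
 [ 0.5624 -0.1608]
 [ 0.5273 -0.1701]] [ 0.54050031 -0.15005493] [np.float64(0.0345), np.float64(0.032), np.float64(0.0362), np.float64(0.032)]
yaw 14.727757521250021
0.197 [[ 0.5145 -0.1296]
 [ 0.5531 -0.1195]] 0.03988012057552332 mid [ 0.53376614 -0.12456997]
[[ 0.5195 -0.138 ]
 [ 0.5523 -0.1293]
 [ 0.5617 -0.1594]
 [ 0.5272 -0.1685]] [ 0.54017779 -0.14881359] [np.float64(0.0339), np.float64(0.0315), np.float64(0.0356), np.float64(0.0315)]
yaw 14.727757521249961
0.199 [[ 0.5146 -0.1289]
 [ 0.5526 -0.1189]] 0.03934059737864694 mid [ 0.5335849  -0.12386654]
[[ 0.5195 -0.1369]
 [ 0.5518 -0.1284]
 [ 0.561  -0.158 ]
 [ 0.5271 -0.1669]] [ 0.53985526 -0.14757225] [np.float64(0.0334), np.float64(0.031), np.float64(0.0351), np.float64(0.031)]
yaw 14.727757521249961
```

Jig fit: plate 150 x 100 mm, yaw 14.0°, seat (0.598,-0.097), bay (0.5475,-0.110). The held module is at yaw 14.7°. Next I'm moving over the bay and going down until it touches.

>>> drive_tool --series '[[[0.007, 0.039, 0], [0, 0, -0.7]], [[0.007, 0.039, -0.02], [0, 0, -0.7]], [[0.007, 0.039, -0.06], [0, 0, -0.7]], [[0.007, 0.039, -0.095], [0, 0, -0.7]], [[0.007, 0.039, -0.113], [0, 0, -0.7]], [[0.007, 0.039, -0.12], [0, 0, -0.7]], [[0.007, 0.039, -0.12], [0, 0, -0.7]]]'

```text
time: 7.95
tool_pos: [0.5465, -0.1108, 0.0867]
tool_rot: [-0.001, 0.616, 0.788, -0.0]
contact_force: [0.4, 0.5, -0.8]
gripper_width: 0.404
```

```bash
python3 - <<'E'
from h import *
s=state();print(s['tool_pos'],s['time'],s['contact_force'],s['gripper_width'])
i=grab_frame('wrist');save(i,'w5.png',s=1.5);i=grab_frame('side');save(i,'s5.png',(230,120,330,210),7)
E
```

```text
[ 0.54653258 -0.11075898  0.08669498] 7.95 [ 0.43210137  0.47238559 -0.84426663] 0.40357727874210697
```

View pics/w5.png

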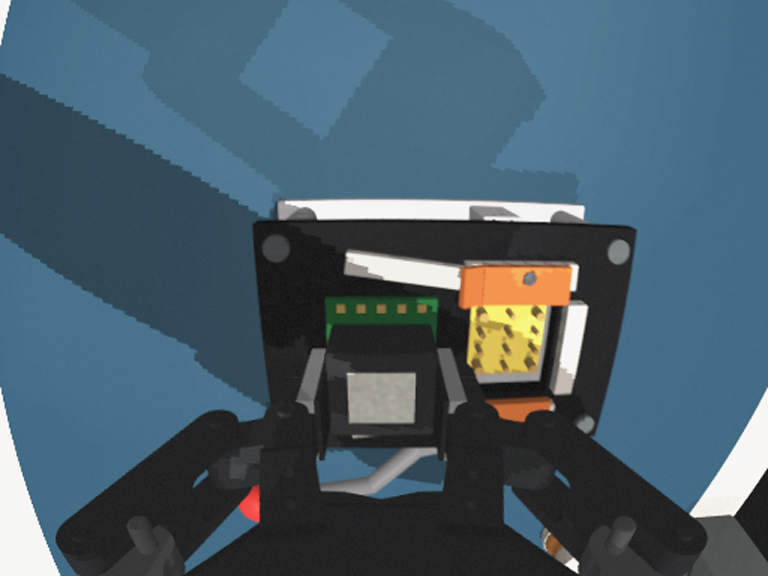

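View pics/s5.png

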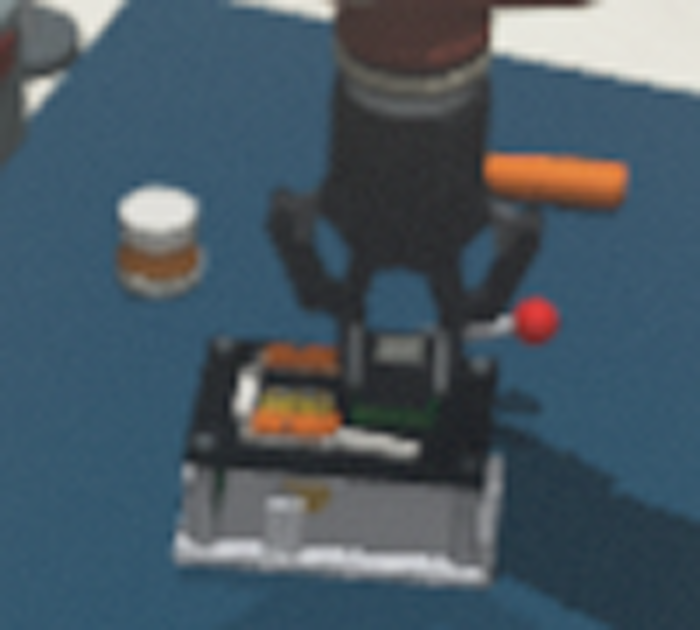

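The module hangs over the open bay between the guides, clear of the orange lips, which start at (460,285) in the view. Lowering it.

>>> drive_tool --series '[[[0, 0, -0.003], [0, 0, 0]], [[0, 0, -0.005], [0, 0, 0]], [[0, 0, -0.006], [0, 0, 0]], [[0, 0, -0.006], [0, 0, 0]]]'

```text
time: 8.45
tool_pos: [0.5471, -0.1111, 0.0816]
tool_rot: [0.0, 0.616, 0.788, 0.0]
contact_force: [-0.7, -0.6, -1.0]
gripper_width: 0.412
```

>>> drive_tool --series '[[[0, 0, -0.001], [0, 0, 0]], [[0, 0, -0.0015], [0, 0, 0]], [[0, 0, -0.0015], [0, 0, 0]]]'

```text
time: 8.75
tool_pos: [0.547, -0.111, 0.0799]
tool_rot: [-0.0, 0.616, 0.788, -0.0]
contact_force: [-0.7, -0.3, 0.3]
gripper_width: 0.405
```

>>> drive_tool --series '[[[0, 0, -0.001], [0, 0, 0]], [[0, 0, -0.001], [0, 0, 0]]]'

```text
time: 8.95
tool_pos: [0.5472, -0.1111, 0.0797]
tool_rot: [-0.0, 0.616, 0.788, -0.0]
contact_force: [-2.9, 0.9, 3.7]
gripper_width: 0.41
```

>>> drive_tool --series '[[[0, 0, -0.0007], [0, 0, 0]], [[0, 0, -0.0007], [0, 0, 0]]]'

```text
time: 9.15
tool_pos: [0.5472, -0.1111, 0.0797]
tool_rot: [-0.0, 0.616, 0.788, -0.0]
contact_force: [-4.7, 2.0, 8.2]
gripper_width: 0.408
```

Contact at TCP z = 0.0797, as predicted, so it sits flat on the nest. I'll relax the push, open slightly so it can align itself, and push with the rear pad.

>>> drive_tool --series '[[[0, 0, 0.0015], [0, 0, 0]], [[0, 0, 0.0015], [0, 0, 0]], [[0, 0, 0.0015], [0, 0, 0]], [[0, 0, 0.0015], [0, 0, 0]]]' --fingers 0.02

```text
time: 9.55
tool_pos: [0.547, -0.111, 0.0795]
tool_rot: [-0.0, 0.616, 0.788, -0.0]
contact_force: [-1.1, -0.3, 0.6]
gripper_width: 0.488
```

```bash
python3 - <<'E'
from h import *
s=state();print(s['tool_pos'],s['time'],s['contact_force'],s['gripper_width'])
i=grab_frame('wrist');save(i,'w6.png',(150,120,450,340),2.6)
E
```

```text
[ 0.54695122 -0.11098567  0.07954317] 9.55 [-1.10469934 -0.33332292  0.59275609] 0.48841640700390687
```

View pics/w6.png

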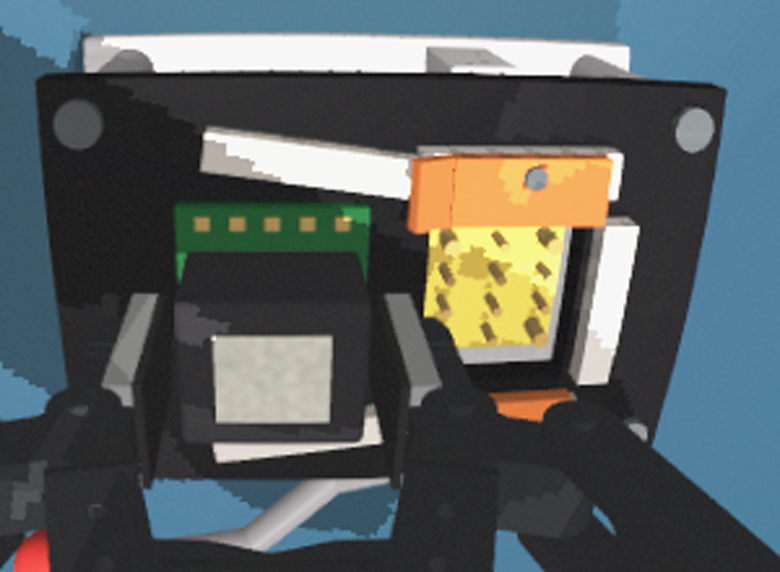

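>>> drive_tool --series '[[[0.0055, 0.0015, 0], [0, 0, 0]], [[0.011, 0.003, 0], [0, 0, 0]], [[0.0165, 0.0045, 0], [0, 0, 0]], [[0.022, 0.006, 0], [0, 0, 0]], [[0.0275, 0.0075, 0], [0, 0, 0]], [[0.033, 0.009, 0], [0, 0, 0]], [[0.0385, 0.0105, 0], [0, 0, 0]], [[0.0435, 0.012, 0], [0, 0, 0]]]'

```text
time: 10.4
tool_pos: [0.5911, -0.0989, 0.0798]
tool_rot: [0.0, 0.616, 0.788, -0.0]
contact_force: [0.8, -0.4, -0.3]
gripper_width: 0.491
```

```bash
python3 - <<'E'
from h import *
s=state();print(s['tool_pos'],s['time'],s['contact_force'],s['gripper_width'])
i=grab_frame('wrist');save(i,'w7.png',(100,120,400,340),2.6)
E
```

```text
[ 0.59108609 -0.09886821  0.07983032] 10.4 [ 0.80553401 -0.35761035 -0.30867284] 0.4914658586315492
```

View pics/w7.png

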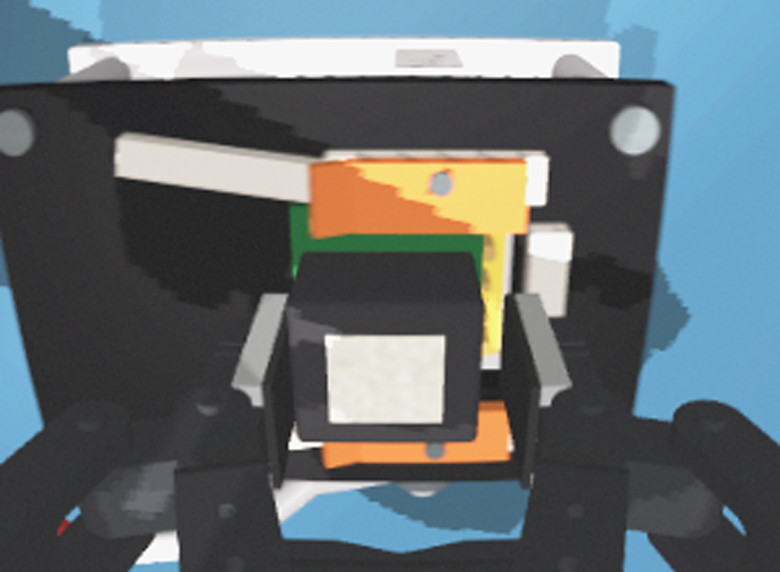

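>>> drive_tool --series '[[[0.003, 0.0007, 0], [0, 0, 0]], [[0.005, 0.0012, 0], [0, 0, 0]], [[0.007, 0.0017, 0], [0, 0, 0]], [[0.008, 0.002, 0], [0, 0, 0]], [[0.008, 0.002, 0], [0, 0, 0]]]'

```text
time: 10.95
tool_pos: [0.5987, -0.097, 0.0799]
tool_rot: [0.0, 0.616, 0.788, 0.0]
contact_force: [0.4, -0.1, -0.0]
gripper_width: 0.491
```

>>> drive_tool --series '[[[0.001, 0.00025, 0], [0, 0, 0]], [[0.002, 0.0005, 0], [0, 0, 0]], [[0.002, 0.0005, 0], [0, 0, 0]]]'

```text
time: 11.25
tool_pos: [0.5999, -0.0967, 0.0798]
tool_rot: [-0.001, 0.616, 0.788, -0.001]
contact_force: [-4.0, -1.1, 2.7]
gripper_width: 0.493
```

>>> drive_tool --series '[[[0.001, 0.00025, 0], [0, 0, 0]], [[0.001, 0.00025, 0], [0, 0, 0]], [[0.001, 0.00025, 0], [0, 0, 0]]]'

```text
time: 11.55
tool_pos: [0.5999, -0.0966, 0.0797]
tool_rot: [-0.002, 0.616, 0.788, -0.002]
contact_force: [-8.2, -1.2, 5.2]
gripper_width: 0.491
```

```bash
python3 - <<'E'
from h import *
s=state();print(s['tool_pos'],s['time'],s['contact_force'],s['gripper_width'])
i=grab_frame('wrist');save(i,'w8.png',(150,120,400,340),3)
E
```

```text
[ 0.59994603 -0.09663939  0.07973144] 11.55 [-8.18526407 -1.16204404  5.21290925] 0.49050091921463806
```

View pics/w8.png

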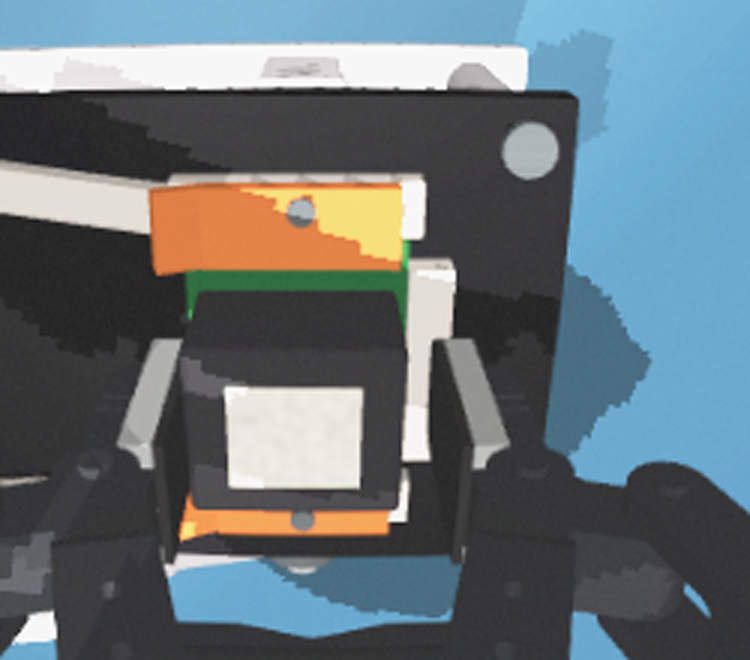

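The board edge is against the stop: force rises to 8 N with no motion, and the picture agrees. I'll back off, lift away, turn for the knob and check.

>>> drive_tool --series '[[[-0.002, -0.0005, 0], [0, 0, 0]], [[-0.0035, -0.001, 0], [0, 0, 0]], [[-0.0035, -0.001, 0], [0, 0, 0]], [[-0.0035, -0.001, 0.01], [0, 0, 0]], [[-0.0035, -0.001, 0.03], [0, 0, 0]], [[-0.0035, -0.001, 0.07], [0, 0, 0]], [[-0.0035, -0.001, 0.12], [0, 0, 0]], [[-0.0035, -0.001, 0.14], [0, 0, 0]]]'

```text
time: 12.4
tool_pos: [0.6007, -0.0978, 0.2271]
tool_rot: [0.005, 0.616, 0.788, 0.002]
contact_force: [1.5, -0.0, 0.9]
gripper_width: 0.493
```

>>> drive_tool --series '[[[-0.02, -0.02, 0], [0, 0, -8.5]], [[-0.04, -0.04, 0], [0, 0, -17]], [[-0.06, -0.06, 0], [0, 0, -25]], [[-0.08, -0.08, 0], [0, 0, -33]], [[-0.088, -0.1, 0], [0, 0, -42]], [[-0.088, -0.12, 0], [0, 0, -50]], [[-0.088, -0.12, 0], [0, 0, -58]], [[-0.088, -0.12, 0], [0, 0, -66]]]' --fingers -1

```text
time: 13.2
tool_pos: [0.5102, -0.218, 0.2209]
tool_rot: [0.0, 0.947, 0.322, 0.001]
contact_force: [0.6, 0.3, 0.3]
gripper_width: 0.999
```

>>> drive_tool --series '[[[0, 0, 0], [0, 0, -8]], [[0, 0, 0], [0, 0, -16]], [[0, 0, 0], [0, 0, -24]], [[0, 0, 0], [0, 0, -24]], [[0, 0, 0], [0, 0, -24]]]'

```text
time: 13.7
tool_pos: [0.5103, -0.2173, 0.2205]
tool_rot: [0.0, 0.992, 0.123, 0.0]
contact_force: [-0.1, -1.2, 0.1]
gripper_width: 1.0
```

```bash
python3 - <<'E'
from h import *
import pickle
from scipy.spatial.transform import Rotation as Ro
s=state();print(s['tool_pos'],s['time'],s['contact_force'],s['gripper_width'],s['joint_pos'].round(2))
print(Ro.from_quat(np.r_[s['tool_rot'][1:],s['tool_rot'][0]]).as_matrix().round(4))
i=grab_frame('wrist');save(i,'w9.png',s=1.5)
pickle.dump(camera_model('wrist'),open('w9.pkl','wb'));np.save('w9.npy',i)
for d in place_of('wrist','knob')[:2]+place_of('wrist','module_50')[:2]: print(np.round(d['location'],4),round(d['confidence'],2), np.round(proj('wrist',d['location'])))
E
```

```text
[ 0.51030003 -0.2173004   0.22046477] 13.7 [-0.05556248 -1.22343282  0.06503008] 0.9996771769419767 [-0.54 -0.11  1.79  0.    1.46  0.79]
[[ 9.697e-01  2.445e-01  9.000e-04]
 [ 2.445e-01 -9.697e-01 -4.000e-04]
 [ 7.000e-04  6.000e-04 -1.000e+00]]
[ 0.5073 -0.2154  0.064 ] 0.9 [251. 175.]
[ 0.6209 -0.1856  0.0381] 0.29 [250.  62.]
[ 0.5984 -0.0955  0.0662] 0.92 [157.  64.]
[ 0.4659  0.151  -0.0012] 0.67 [ 17. 137.]
```

View pics/w9.png

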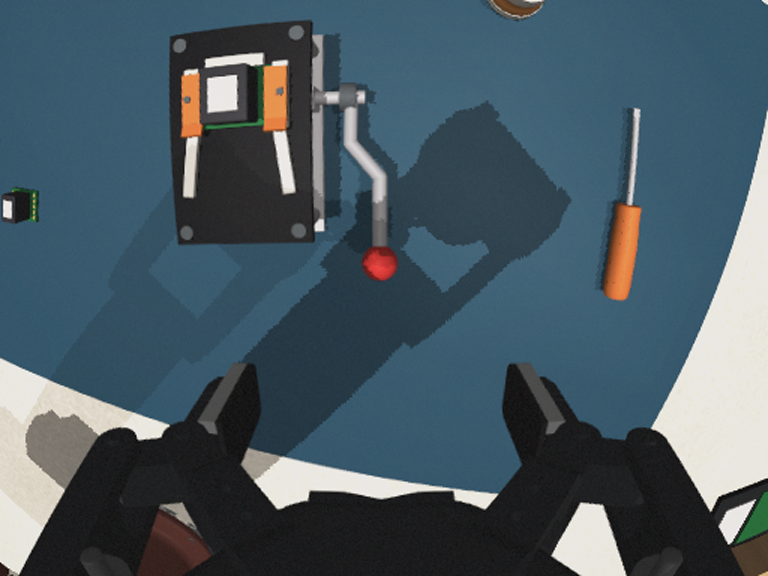

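```bash
python3 - <<'E'
import pickle,h
from fit import *
m=pickle.load(open('w9.pkl','rb'));h.camera_model=lambda n:m
i=np.load('w9.npy');save(i,'w9c.png',(110,10,260,180),4.5 if 0 else 3.5)
save(i,'w9d.png',(110,25,210,105),7.5)
a=i.astype(int);r=(a[...,0]>120)&(a[...,1]<70)&(a[...,2]<70);r[:130]=0;r[220:]=0
v,u=np.nonzero(r);print(len(u),(u.min()+u.max())/2,(v.min()+v.max())/2,u.min(),u.max(),v.min(),v.max())
print(atz('wrist',(u.min()+u.max())/2,(v.min()+v.max())/2,.063))
E
```

```text
301 331.5 161.5 242 421 137 186
[ 0.5423573  -0.29419458  0.063     ]
```

View pics/w9d.png

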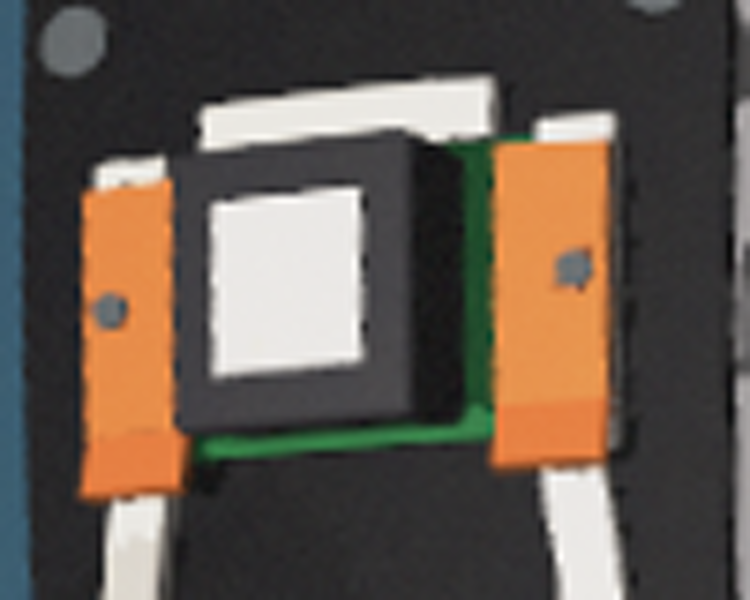

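```bash
python3 - <<'E'
import pickle,h
from fit import *
m=pickle.load(open('w9.pkl','rb'));h.camera_model=lambda n:m
i=np.load('w9.npy')
a=i.astype(int);r=(a[...,0]>110)&(a[...,1]<80)&(a[...,2]<80);r[:150]=0;r[200:]=0;r[:,:225]=0;r[:,280:]=0
v,u=np.nonzero(r);c=((u.min()+u.max())/2,(v.min()+v.max())/2);print(len(u),c,u.min(),u.max(),v.min(),v.max())
print('knob',atz('wrist',*c,.063))
th=np.radians(14);X=np.array([np.cos(th),np.sin(th)]);Y=np.array([-X[1],X[0]]);ctr=np.array([.5737,-.1032])
for q in [(200,457),(490,437)]:
    p=atz('wrist',q[0]/7.5+110-.4,q[1]/7.5+25-.4,.0725)[:2]-ctr;print('rear edge',p@X,p@Y)
for q in [(205,150),(490,138)]:
    p=atz('wrist',q[0]/7.5+110-.4,q[1]/7.5+25-.4,.076)[:2]-ctr;print('stop vis',p@X,p@Y)
E
```

```text
318 (np.float64(252.5), np.float64(176.0)) 242 263 166 186
knob [ 0.50646344 -0.21761569  0.063     ]
rear edge 0.004869226573752801 0.021829476627166923
rear edge 0.004535871516274237 -0.019204508199460357
stop vis 0.04648058276541061 0.019143941196907068
stop vis 0.04401458351071496 -0.020422392716542732
```

The module's rear edge is at jig x = 4.7 mm against 5 mm expected, so it is fully seated. Now pinching the knob.

>>> drive_tool --series '[[[-0.002, 0, -0.03], [0, 0, 0]], [[-0.002, 0, -0.07], [0, 0, 0]], [[-0.002, 0, -0.11], [0, 0, 0]], [[-0.002, 0, -0.145], [0, 0, 0]], [[-0.002, 0, -0.165], [0, 0, 0]], [[-0.002, 0, -0.176], [0, 0, 0]], [[-0.002, 0, -0.176], [0, 0, 0]], [[-0.002, 0, -0.176], [0, 0, 0]]]' --fingers 0

```text
time: 14.65
tool_pos: [0.5089, -0.2178, 0.0451]
tool_rot: [0.001, 0.993, 0.122, 0.001]
contact_force: [-0.5, 0.2, -0.0]
gripper_width: 0.501
```

>>> drive_tool --series '[[[0, 0, 0], [0, 0, 0]], [[0, 0, 0], [0, 0, 0]], [[0, 0, 0], [0, 0, 0]], [[0, 0, 0], [0, 0, 0]], [[0, 0, 0], [0, 0, 0]]]' --fingers 1

```text
time: 15.15
tool_pos: [0.5089, -0.2166, 0.0457]
tool_rot: [-0.001, 0.993, 0.122, 0.001]
contact_force: [-2.8, 5.6, 4.6]
gripper_width: 0.255
```

```bash
python3 - <<'E'
from h import *
s=state();print(s['tool_pos'],s['time'],s['contact_force'],s['gripper_width'],s['joint_pos'].round(2))
i=grab_frame('wrist');save(i,'w10.png',s=1.5)
E
```

```text
[ 0.508865   -0.21659125  0.04567578] 15.15 [-2.81201763  5.56782179  4.62681742] 0.2551503750342513 [-0.54  0.07  1.92  0.    1.15  0.79]
```

View pics/w10.png

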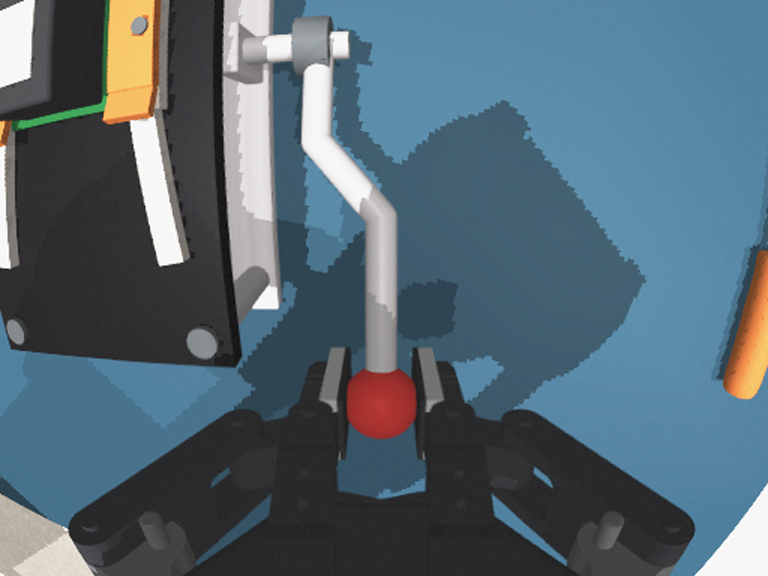

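>>> drive_tool --series '[[[0.0049, 0.0012, 0.0149], [0, 0, 0]], [[0.0116, 0.0029, 0.0289], [0, 0, 0]], [[0.0201, 0.005, 0.042], [0, 0, 0]], [[0.0302, 0.0075, 0.0538], [0, 0, 0]], [[0.0302, 0.0075, 0.0538], [0, 0, 0]]]'

```text
time: 15.7
tool_pos: [0.5403, -0.2087, 0.0998]
tool_rot: [-0.0, 0.993, 0.122, 0.001]
contact_force: [-1.2, 3.0, -4.7]
gripper_width: 0.254
```

```bash
python3 - <<'E'
from h import *
s=state();print(s['tool_pos'],s['time'],s['contact_force'],s['gripper_width'],s['joint_pos'].round(2))
i=grab_frame('wrist');save(i,'w11.png',s=1.5)
E
```

```text
[ 0.54026028 -0.20872027  0.09975838] 15.7 [-1.21014764  3.0432972  -4.73056901] 0.25433332334990744 [-0.5   0.06  1.83  0.    1.25  0.83]
```

View pics/w11.png

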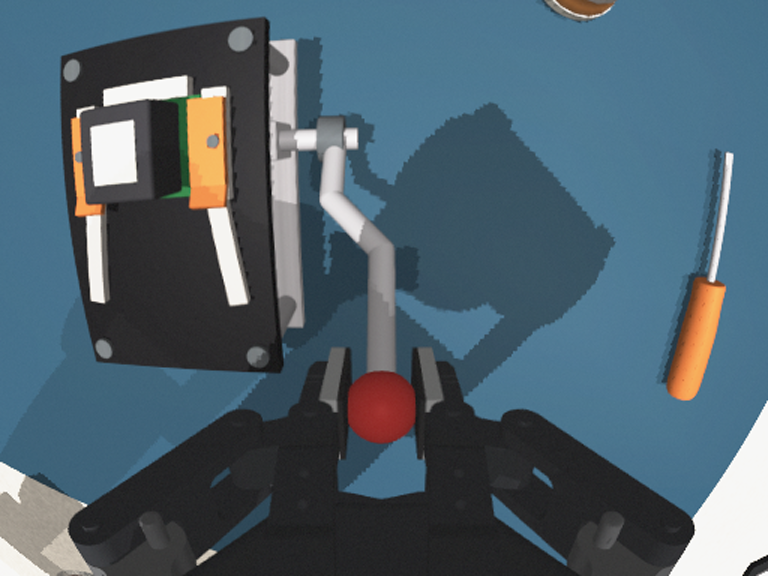

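>>> drive_tool --series '[[[0.0114, 0.0029, 0.0103], [0, 0, 0]], [[0.024, 0.006, 0.0191], [0, 0, 0]], [[0.0377, 0.0094, 0.026], [0, 0, 0]], [[0.0522, 0.013, 0.0311], [0, 0, 0]], [[0.067, 0.0167, 0.0341], [0, 0, 0]], [[0.0823, 0.0205, 0.0351], [0, 0, 0]], [[0.0823, 0.0205, 0.0351], [0, 0, 0]], [[0.0823, 0.0205, 0.0351], [0, 0, 0]]]'

```text
time: 16.55
tool_pos: [0.6216, -0.1898, 0.1342]
tool_rot: [0.001, 0.993, 0.122, 0.001]
contact_force: [0.7, -0.6, -0.7]
gripper_width: 0.001
```

```bash
python3 - <<'E'
from h import *
import pickle
s=state();print(s['tool_pos'],s['time'],s['contact_force'],s['gripper_width'])
i=grab_frame('wrist');save(i,'w12.png',s=1.5);pickle.dump(camera_model('wrist'),open('w12.pkl','wb'));np.save('w12.npy',i)
i=grab_frame('side');save(i,'s12.png',(210,90,350,210),5.5);np.save('s12.npy',i)
for c in ['wrist','side']:
  for n in ['knob','pivot']:
    for d in place_of(c,n)[:2]: print(c,n,np.round(d['location'],4),round(d['confidence'],2))
E
```

```text
[ 0.62158182 -0.18984806  0.13422604] 16.55 [ 0.66742162 -0.58248866 -0.69187597] 0.0005534862684458925
wrist knob [ 0.5054 -0.2153  0.0647] 0.88
wrist knob [ 5.973e-01 -4.140e-01 -2.000e-04] 0.43
wrist pivot [ 0.6204 -0.185   0.0356] 0.85
side knob [ 0.5058 -0.2131  0.0625] 0.46
side pivot [ 0.6178 -0.1873  0.0326] 0.64
```

View pics/w12.png

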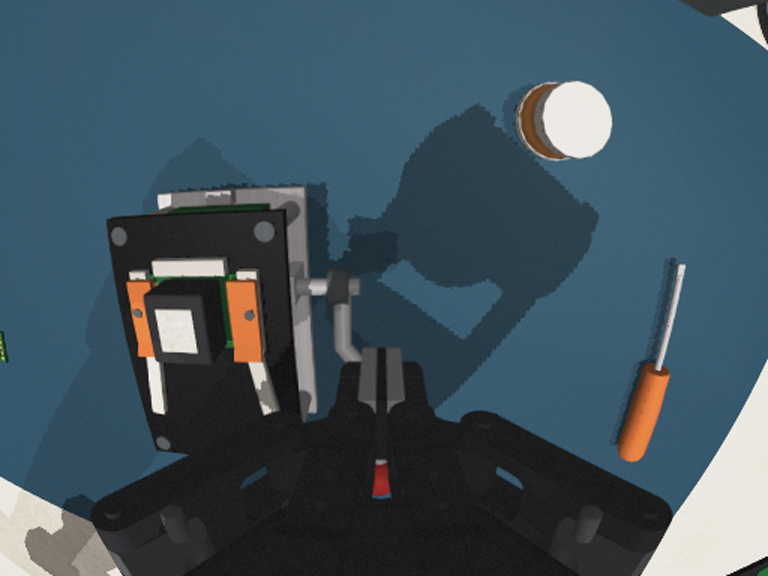

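View pics/s12.png

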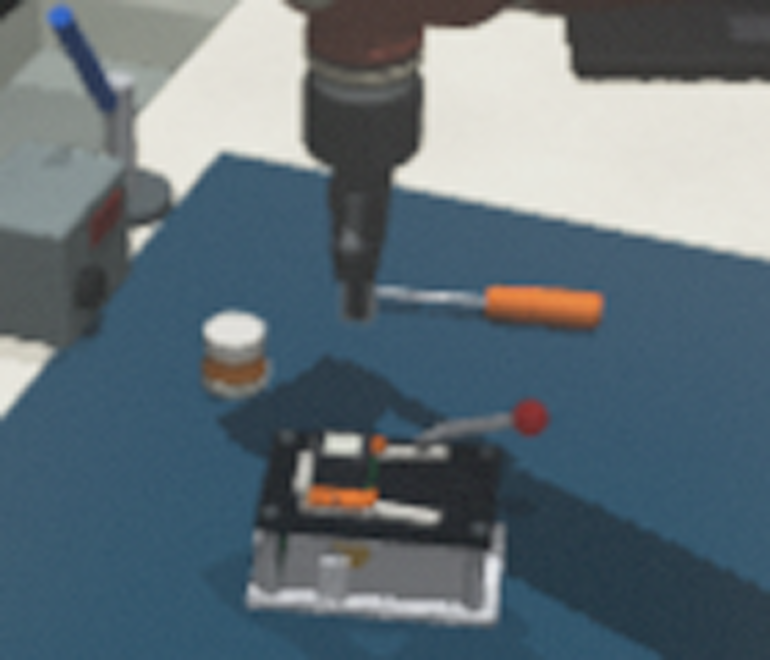

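The knob slipped out during the second half of the lift, and the lever is back down. The module still looks seated. I'll work out where the ball sat between the pads.

```bash
python3 - <<'E'
from h import *
from scipy.spatial.transform import Rotation as Ro
s=state();M=Ro.from_quat(np.r_[s['tool_rot'][1:],s['tool_rot'][0]]).as_matrix()
for x in (-.011,0,.011):
  for z in (-.035,-.019,0): print(x,z,proj('wrist',s['tool_pos']+M@[x,0,z])*1.5)
R,t,f,cx,cy=cam('wrist');c=-R.T@t
print('cam in tool',M.T@(c-s['tool_pos']),(M.T@R.T[:,2]))
# ball pixel rays from w10, w11 in tool frame
for (u,v,r) in [(381,402,34.5),(381,406,34)]:
    o,d=ray('wrist',u/1.5,v/1.5);d/=np.linalg.norm(d)
    dist=.0125/np.sin(r/1.5/f)
    print(M.T@(o+d*dist-s['tool_pos']))
i=np.load('w12.npy');save(i,'w12c.png',(180,160,340,340),4)
E
```

```text
-0.011 -0.035 [378.04457981 459.18219192]
-0.011 -0.019 [378.31797298 428.49771432]
-0.011 0 [378.59222562 398.1437882 ]
0 -0.035 [377.9026471  431.26181126]
0 -0.019 [378.20736021 401.62171299]
0 0 [378.50795193 372.77067662]
0.011 -0.035 [377.75702004 400.40270151]
0.011 -0.019 [378.09575421 372.42035261]
0.011 0 [378.4241056  345.63247164]
cam in tool [ 0.08054484  0.00095089 -0.14074547] [-3.11951251e-01 -6.09968778e-04  9.50097913e-01]
[-0.00881537  0.00089809 -0.00592336]
[-0.0113502   0.00089707 -0.00476334]
```

View pics/w12c.png

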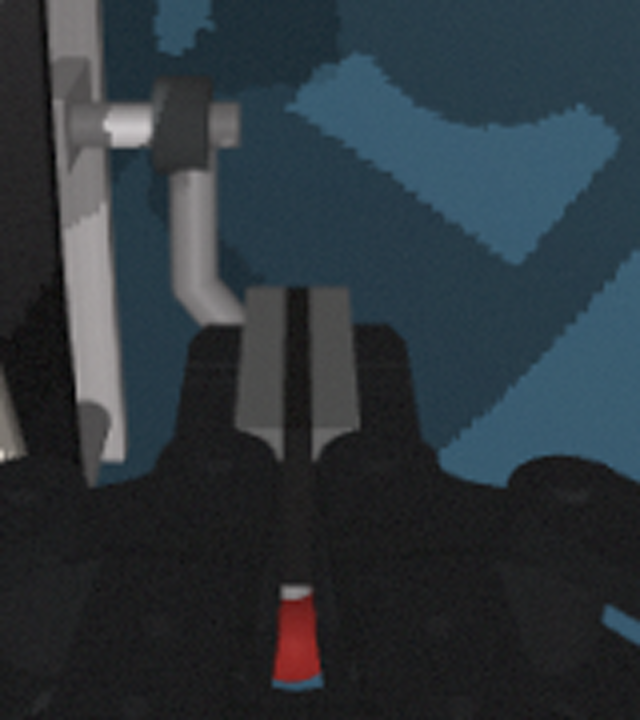

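```bash
python3 - <<'E'
from h import *
import pickle,h
obs=[]
def red(i,box):
    hsv=cv2.cvtColor(i,cv2.COLOR_RGB2HSV);m=((hsv[...,0]<6)|(hsv[...,0]>172))&(hsv[...,1]>150)&(hsv[...,2]>60)
    k=np.zeros_like(m);k[box[1]:box[3],box[0]:box[2]]=m[box[1]:box[3],box[0]:box[2]]
    v,u=np.nonzero(k);return u.mean(),v.mean(),u.min(),u.max(),v.min(),v.max(),len(u)
t=grab_frame('top');a=red(t,(315,195,355,230));print('top',a,np.sqrt(a[-1]/np.pi));obs.append(ray('top',a[0],a[1]))
sd=np.load('s12.npy');a=red(sd,(290,150,325,185));print('side',a,np.sqrt(a[-1]/np.pi));obs.append(ray('side',a[0],a[1]))
m=pickle.load(open('w9.pkl','rb'));h.camera_model=lambda n:m
a=red(np.load('w9.npy'),(225,150,285,200));print('w9',a,np.sqrt(a[-1]/np.pi));obs.append(ray('wrist',a[0],a[1]))
A=0;b=0
for o,d in obs:
    d=d/np.linalg.norm(d);P=np.eye(3)-np.outer(d,d);A=A+P;b=b+P@o
p=np.linalg.solve(A,b);print(p)
for o,d in obs:
    d=d/np.linalg.norm(d);e=(p-o)-d*((p-o)@d);print(e*1000)
o,d=obs[2];print('dist',np.linalg.norm(p-o), .0125/np.sin(np.sqrt(a[-1]/np.pi)/297.3))
E
```

```text
<stdin>:7: RuntimeWarning: Mean of empty slice.
  ret = ret.dtype.type(ret / rcount)
Traceback (most recent call last):
ValueError: zero-size array to reduction operation minimum which has no identity
```

```bash
python3 - <<'E'
from h import *
import pickle,h
obs=[]
def red(i,box):
    hsv=cv2.cvtColor(i,cv2.COLOR_RGB2HSV);m=((hsv[...,0]<6)|(hsv[...,0]>172))&(hsv[...,1]>150)&(hsv[...,2]>60)
    k=np.zeros_like(m);k[box[1]:box[3],box[0]:box[2]]=m[box[1]:box[3],box[0]:box[2]]
    v,u=np.nonzero(k);return u.mean(),v.mean(),u.min(),u.max(),v.min(),v.max(),len(u)
t=cv2.imread('pics/top_jig.png')[:,:,::-1].copy();a=red(t,(500,380,680,520));print('top',a,np.sqrt(a[-1]/np.pi)/7);obs.append(ray('top',(a[0]+.5)/7+250-.5,(a[1]+.5)/7+150-.5))
sd=np.load('s12.npy');a=red(sd,(290,150,325,185));print('side',a,np.sqrt(a[-1]/np.pi));obs.append(ray('side',a[0],a[1]))
m=pickle.load(open('w9.pkl','rb'));h.camera_model=lambda n:m
a=red(np.load('w9.npy'),(225,150,285,200));print('w9',a,np.sqrt(a[-1]/np.pi));
if 1:
    R,tt,f,cx,cy=cam('wrist');o,d=ray('wrist',a[0],a[1]);obs.append((o,d))
A=0;b=0
for o,d in obs:
    d=d/np.linalg.norm(d);P=np.eye(3)-np.outer(d,d);A=A+P;b=b+P@o
p=np.linalg.solve(A,b);print(p)
for o,d in obs:
    d=d/np.linalg.norm(d);e=(p-o)-d*((p-o)@d);print(e*1000)
o,d=obs[2];print('dist',np.linalg.norm(p-o), .0125/np.sin(np.sqrt(a[-1]/np.pi)/297.3))
E
```

```text
top (np.float64(596.9974064468322), np.float64(451.79325676176364), np.int64(567), np.int64(626), np.int64(422), np.int64(481), 2699) 4.187245899229383
side (np.float64(306.1666666666667), np.float64(165.08333333333334), np.int64(304), np.int64(308), np.int64(164), np.int64(166), 12) 1.9544100476116797
w9 (np.float64(252.7604938271605), np.float64(175.18271604938272), np.int64(242), np.int64(264), np.int64(165), np.int64(186), 405) 11.354096349090721
[ 0.50753239 -0.21755147  0.06557148]
[ 1.40019223  0.20548    -0.04664115]
[-0.88457786 -0.16241781 -0.09640218]
[-0.51561436 -0.0430622   0.14304333]
dist 0.3070371701273987 0.3273843568351446
```

```bash
cat > plan.py <<'E'
import numpy as np
th=np.radians(14);X=np.array([np.cos(th),np.sin(th),0]);Y=np.array([-np.sin(th),np.cos(th),0]);Z=np.array([0,0,1.])
K=np.array([.5078,-.2175,.0640]);L=.019
piv=K+.120*(np.cos(np.radians(15))*X-np.sin(np.radians(15))*Z)
def tz(t): t=np.radians(t);return -np.sin(t)*X-np.cos(t)*Z
def knob(phi): p=np.radians(phi);return piv+.120*(-np.cos(p)*X+np.sin(p)*Z)
def tcp(g,t): return g+L*tz(t)
def row(p,t,p0,t0):
    r=(t-t0)*Y; return [[round(float(x),4) for x in p-p0],[round(float(x),2) for x in r]]
E
python3 - <<'E'
from plan import *
print('piv',piv)
p0=np.array([.6216,-.1898,.1342])
ga=K-.07*tz(-40);print('approach',row(tcp(ga,-40),-40,p0,0))
print('down',row(tcp(K,-40),-40,tcp(ga,-40),-40))
for ph in range(15,91,5):
    f=(ph-15)/75;t=-40+70*f
    print(ph,round(t,1),row(tcp(knob(ph),t),t,tcp(K,-40),-40))
E
```

```text
piv [ 0.62026804 -0.18945857  0.03294171]
approach [[-0.1456, -0.0356, -0.0311], [9.68, -38.81, -0.0]]
down [[0.0437, 0.0109, -0.0536], [-0.0, 0.0, 0.0]]
15 -40.0 [[0.0, 0.0, 0.0], [-0.0, 0.0, 0.0]]
20 -35.3 [[0.0019, 0.0005, 0.009], [-1.13, 4.53, 0.0]]
25 -30.7 [[0.0045, 0.0011, 0.0179], [-2.26, 9.06, 0.0]]
30 -26.0 [[0.0079, 0.002, 0.0264], [-3.39, 13.58, 0.0]]
35 -21.3 [[0.0119, 0.003, 0.0346], [-4.52, 18.11, 0.0]]
40 -16.7 [[0.0167, 0.0042, 0.0424], [-5.64, 22.64, 0.0]]
45 -12.0 [[0.0221, 0.0055, 0.0498], [-6.77, 27.17, 0.0]]
50 -7.3 [[0.0281, 0.007, 0.0566], [-7.9, 31.7, 0.0]]
55 -2.7 [[0.0347, 0.0086, 0.0628], [-9.03, 36.22, 0.0]]
60 2.0 [[0.0418, 0.0104, 0.0684], [-10.16, 40.75, 0.0]]
65 6.7 [[0.0493, 0.0123, 0.0734], [-11.29, 45.28, 0.0]]
70 11.3 [[0.0572, 0.0143, 0.0776], [-12.42, 49.81, 0.0]]
75 16.0 [[0.0654, 0.0163, 0.0811], [-13.55, 54.34, 0.0]]
80 20.7 [[0.0739, 0.0184, 0.0839], [-14.68, 58.86, 0.0]]
85 25.3 [[0.0826, 0.0206, 0.0859], [-15.81, 63.39, 0.0]]
90 30.0 [[0.0914, 0.0228, 0.087], [-16.93, 67.92, 0.0]]
```

>>> drive_tool --series '[[[-0.02, -0.005, 0.03], [0, 0, 0]], [[-0.05, -0.0125, 0.04], [1.94, -7.76, 0]], [[-0.08, -0.02, 0.03], [3.88, -15.5, 0]], [[-0.115, -0.028, 0.01], [5.8, -23.3, 0]], [[-0.14, -0.034, -0.01], [7.74, -31.0, 0]], [[-0.1456, -0.0356, -0.031], [9.68, -38.81, 0]], [[-0.1456, -0.0356, -0.031], [9.68, -38.81, 0]], [[-0.1456, -0.0356, -0.031], [9.68, -38.81, 0]]]' --fingers 0

```text
time: 17.7
tool_pos: [0.4744, -0.2252, 0.1015]
tool_rot: [-0.042, 0.933, 0.113, 0.338]
contact_force: [0.8, -0.2, 0.3]
gripper_width: 0.498
```

```bash
python3 - <<'E'
from h import *
from scipy.spatial.transform import Rotation as Ro
import plan
s=state();print(s['tool_pos'],s['time'],s['contact_force'],s['gripper_width'],s['joint_pos'].round(2))
M=Ro.from_quat(np.r_[s['tool_rot'][1:],s['tool_rot'][0]]).as_matrix();print(M.round(3),plan.tz(-40).round(3), (plan.K-s['tool_pos'])@M)
i=grab_frame('wrist');save(i,'w13.png',s=1.5)
E
```

```text
[ 0.47438853 -0.22524324  0.10147768] 17.7 [ 0.78800758 -0.22946036  0.31111343] 0.4980971412460831 [-0.91 -0.3   2.28  0.77  1.    0.04]
[[ 0.745  0.24   0.622]
 [ 0.183 -0.971  0.155]
 [ 0.641 -0.002 -0.767]] [ 0.624  0.156 -0.766] [0.00228773 0.00055142 0.05074764]
```

View pics/w13.png

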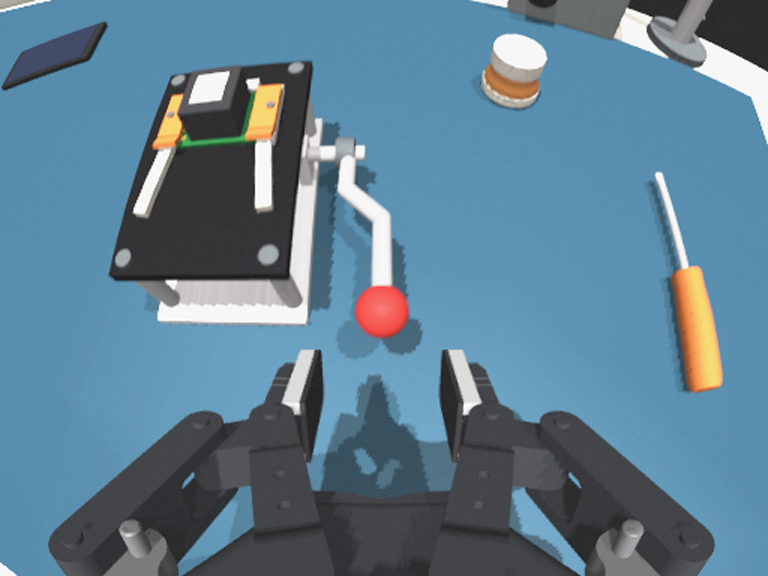

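>>> drive_tool --series '[[[0.012, 0.0028, -0.0134], [0, 0, 0]], [[0.024, 0.0056, -0.027], [0, 0, 0]], [[0.036, 0.0085, -0.041], [0, 0, 0]], [[0.0466, 0.0111, -0.0537], [0, 0, 0]], [[0.0466, 0.0111, -0.0537], [0, 0, 0]], [[0.0466, 0.0111, -0.0537], [0, 0, 0]]]'

```text
time: 18.35
tool_pos: [0.5236, -0.214, 0.0502]
tool_rot: [-0.041, 0.932, 0.116, 0.34]
contact_force: [0.8, -0.1, 0.2]
gripper_width: 0.501
```

>>> drive_tool --series '[[[0, 0, 0], [0, 0, 0]], [[0, 0, 0], [0, 0, 0]], [[0, 0, 0], [0, 0, 0]], [[0, 0, 0], [0, 0, 0]], [[0, 0, 0], [0, 0, 0]]]' --fingers 1

```text
time: 18.85
tool_pos: [0.5221, -0.2133, 0.0496]
tool_rot: [-0.043, 0.932, 0.115, 0.34]
contact_force: [-1.7, 5.9, 5.4]
gripper_width: 0.257
```

```bash
python3 - <<'E'
from h import *
from scipy.spatial.transform import Rotation as Ro
import plan
s=state();print(s['tool_pos'],s['time'],s['contact_force'],s['gripper_width'],s['joint_pos'].round(2))
M=Ro.from_quat(np.r_[s['tool_rot'][1:],s['tool_rot'][0]]).as_matrix();print( (plan.K-s['tool_pos'])@M)
i=grab_frame('wrist');save(i,'w14.png',s=1.5)
E
```

```text
[ 0.52206279 -0.21325815  0.04961546] 18.85 [-1.74368102  5.93069041  5.41796794] 0.2571122310909564 [-0.81 -0.11  2.22  0.85  0.84 -0.02]
[-0.00209856  0.00063047 -0.02057994]
```

View pics/w14.png

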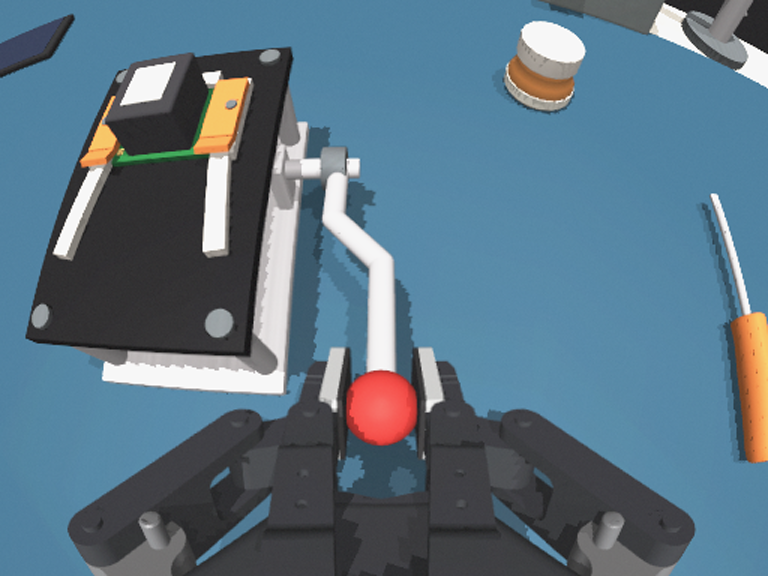

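```bash
python3 - <<'E'
from plan import *
def tx(t): t=np.radians(t);return np.cos(t)*X-np.sin(t)*Z
def T(ph,t): return knob(ph)+.0206*tz(t)+.0021*tx(t)
f=lambda ph:-40+70*(ph-15)/75
for st,ran in ((15,range(20,60,5)),(55,range(60,92,5))):
  for ph in ran: print(ph,row(T(ph,f(ph)),f(ph),T(st,f(st)),f(st)))
E
```

```text
20 [[0.0019, 0.0005, 0.0088], [-1.13, 4.53, 0.0]]
25 [[0.0045, 0.0011, 0.0174], [-2.26, 9.06, 0.0]]
30 [[0.0078, 0.0019, 0.0258], [-3.39, 13.58, 0.0]]
35 [[0.0119, 0.003, 0.0338], [-4.52, 18.11, 0.0]]
40 [[0.0165, 0.0041, 0.0414], [-5.64, 22.64, 0.0]]
45 [[0.0219, 0.0055, 0.0485], [-6.77, 27.17, 0.0]]
50 [[0.0278, 0.0069, 0.0551], [-7.9, 31.7, 0.0]]
55 [[0.0342, 0.0085, 0.0612], [-9.03, 36.22, 0.0]]
60 [[0.0069, 0.0017, 0.0054], [-1.13, 4.53, 0.0]]
65 [[0.0143, 0.0036, 0.0102], [-2.26, 9.06, 0.0]]
70 [[0.0221, 0.0055, 0.0143], [-3.39, 13.58, 0.0]]
75 [[0.0301, 0.0075, 0.0177], [-4.52, 18.11, 0.0]]
80 [[0.0385, 0.0096, 0.0203], [-5.64, 22.64, 0.0]]
85 [[0.047, 0.0117, 0.0222], [-6.77, 27.17, 0.0]]
90 [[0.0556, 0.0139, 0.0233], [-7.9, 31.7, 0.0]]
```

>>> drive_tool --series '[[[0.0019, 0.0005, 0.0088], [-1.13, 4.53, 0]], [[0.0045, 0.0011, 0.0174], [-2.26, 9.06, 0]], [[0.0078, 0.0019, 0.0258], [-3.39, 13.58, 0]], [[0.0119, 0.003, 0.0338], [-4.52, 18.11, 0]], [[0.0165, 0.0041, 0.0414], [-5.64, 22.64, 0]], [[0.0219, 0.0055, 0.0485], [-6.77, 27.17, 0]], [[0.0278, 0.0069, 0.0551], [-7.9, 31.7, 0]], [[0.0342, 0.0085, 0.0612], [-9.03, 36.22, 0]]]'

```text
time: 19.7
tool_pos: [0.5543, -0.2052, 0.11]
tool_rot: [-0.003, 0.992, 0.121, 0.02]
contact_force: [-5.2, 2.6, -0.5]
gripper_width: 0.262
```

```bash
python3 - <<'E'
from h import *
s=state();print(s['tool_pos'],s['time'],s['contact_force'],s['gripper_width'],s['joint_pos'].round(2))
i=grab_frame('wrist');save(i,'w15.png',s=1.5)
E
```

```text
[ 0.55426654 -0.2052356   0.1099508 ] 19.7 [-5.20194368  2.59788082 -0.49230709] 0.2621207348761209 [-0.49  0.06  1.82  0.03  1.24  0.82]
```

View pics/w15.png

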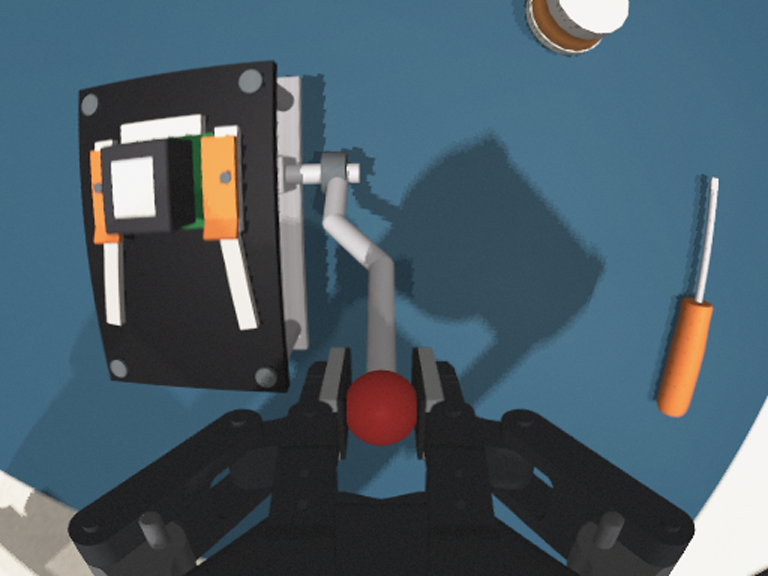

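>>> drive_tool --series '[[[0.0069, 0.0017, 0.0054], [-1.13, 4.53, 0]], [[0.0143, 0.0036, 0.0102], [-2.26, 9.06, 0]], [[0.0221, 0.0055, 0.0143], [-3.39, 13.58, 0]], [[0.0221, 0.0055, 0.0143], [-3.39, 13.58, 0]]]'

```text
time: 20.15
tool_pos: [0.5785, -0.1993, 0.1257]
tool_rot: [0.012, 0.988, 0.121, -0.1]
contact_force: [-7.6, 4.1, 8.2]
gripper_width: 0.261
```

```bash
python3 - <<'E'
from h import *
s=state();print(s['tool_pos'],s['time'],s['contact_force'],s['gripper_width'],s['joint_pos'].round(2))
i=grab_frame('wrist');save(i,'w16.png',s=1.5)
E
```

```text
[ 0.57845217 -0.1993162   0.12566947] 20.15 [-7.64822005  4.06712129  8.21907255] 0.2609098598400174 [-0.4   0.22  1.62 -0.12  1.46  0.95]
```

View pics/w16.png

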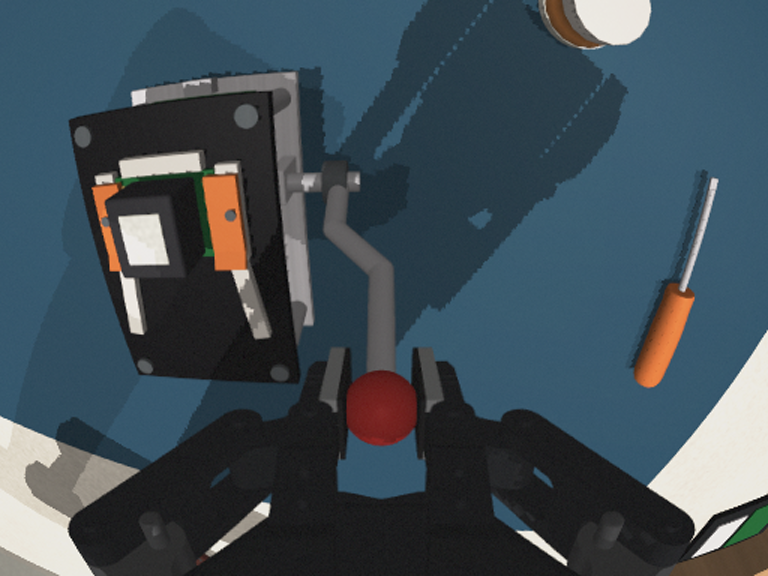

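>>> drive_tool --series '[[[0.008, 0.002, 0.0044], [-1.13, 4.53, 0]], [[0.0164, 0.0041, 0.007], [-2.26, 9.06, 0]], [[0.0249, 0.0062, 0.0089], [-3.39, 13.58, 0]], [[0.034, 0.0086, 0.01], [-4.52, 18.11, 0]], [[0.0345, 0.0087, 0.01], [-4.52, 18.11, 0]], [[0.0345, 0.0087, 0.01], [-4.52, 18.11, 0]]]'

```text
time: 20.8
tool_pos: [0.6122, -0.1909, 0.1346]
tool_rot: [0.031, 0.959, 0.117, -0.258]
contact_force: [-3.5, 2.1, 4.1]
gripper_width: 0.262
```

```bash
python3 - <<'E'
from h import *
from plan import *
import pickle
from scipy.spatial.transform import Rotation as Ro
s=state();print(s['tool_pos'],s['time'],s['contact_force'],s['gripper_width'],s['joint_pos'].round(2))
M=Ro.from_quat(np.r_[s['tool_rot'][1:],s['tool_rot'][0]]).as_matrix()
k=s['tool_pos']+M@[-.0021,.0006,-.0206];d=k-piv;print('knob est',k,d@X,d@Z,'phi',np.degrees(np.arctan2(d@Z,-d@X)))
i=grab_frame('wrist');save(i,'w17.png',s=1.5);np.save('w17.npy',i);pickle.dump(camera_model('wrist'),open('w17.pkl','wb'))
i=grab_frame('side');save(i,'s17.png',(210,80,350,210),5.5);np.save('s17.npy',i)
E
```

```text
[ 0.61219072 -0.19089426  0.13461101] 20.8 [-3.51902933  2.12445657  4.14436179] 0.26192210501808305 [-0.3   0.47  1.35 -0.27  1.78  1.03]
knob est [ 0.62060526 -0.18943162  0.15348391] 0.00033371762627677244 0.12054219364639779 phi 90.1586213267492
```

View pics/w17.png

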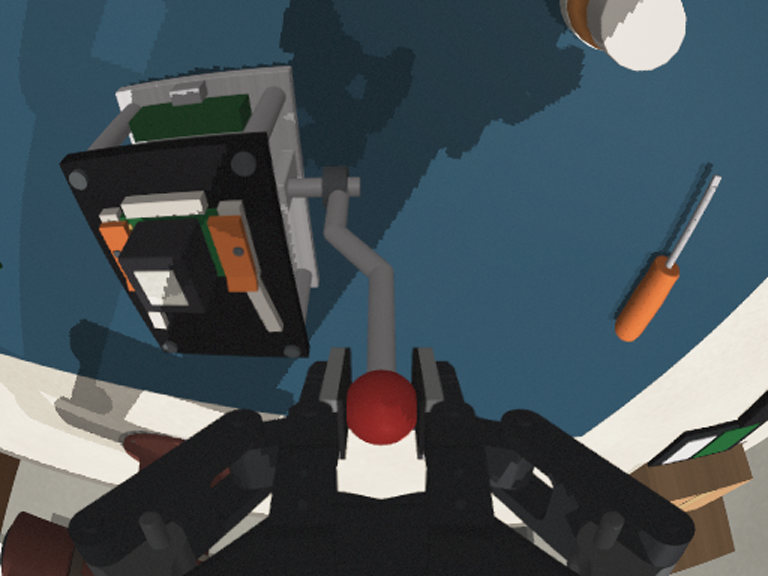

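View pics/s17.png

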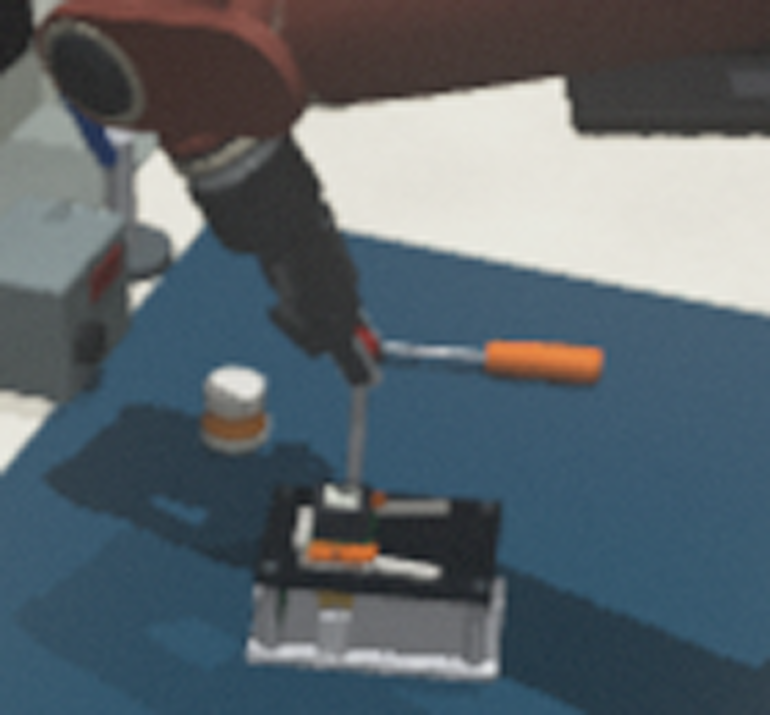

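```bash
python3 - <<'E'
from h import *
i=np.load('w17.npy');save(i,'w17c.png',(35,80,215,240),4.2)
E
```

```text
(no output)
```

View pics/w17c.png

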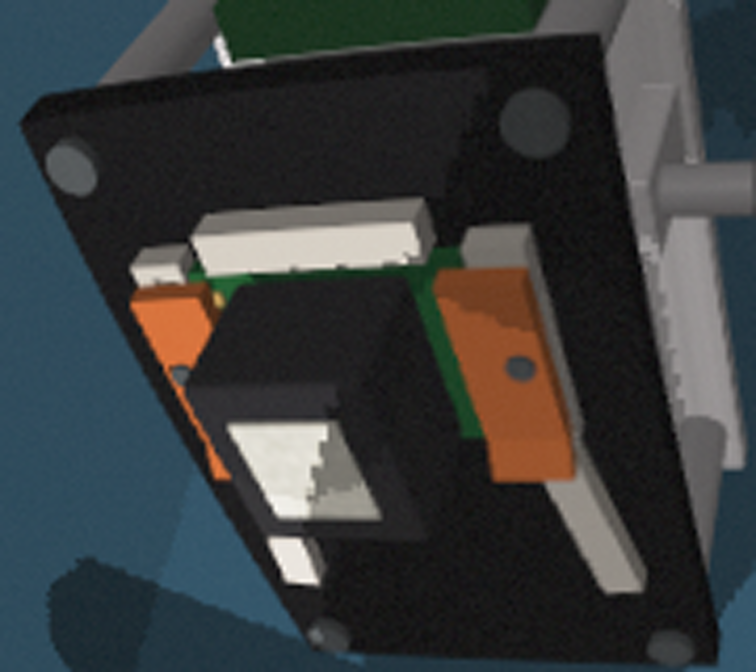

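>>> drive_tool --series '[[[0, 0, 0], [0, 0, 0]], [[0, 0, 0], [0, 0, 0]], [[0, 0, 0], [0, 0, 0]], [[0, 0, 0], [0, 0, 0]], [[0, 0, 0], [0, 0, 0]], [[0, 0, 0], [0, 0, 0]]]'

```text
time: 21.5
tool_pos: [0.6113, -0.1911, 0.1346]
tool_rot: [0.031, 0.959, 0.117, -0.258]
contact_force: [-4.6, 1.7, 3.7]
gripper_width: 0.251
```

```bash
python3 - <<'E'
from h import *
from plan import *
from scipy.spatial.transform import Rotation as Ro
s=state();print(s['tool_pos'],s['contact_force'],s['gripper_width'])
M=Ro.from_quat(np.r_[s['tool_rot'][1:],s['tool_rot'][0]]).as_matrix()
k=s['tool_pos']+M@[-.0021,.0006,-.0206];d=k-piv;print('knob est',k,'phi',np.degrees(np.arctan2(d@Z,-d@X)))
i=grab_frame('wrist');save(i,'w18.png',(180,210,330,320),5)
a=np.load('w17.npy');save(a,'w17d.png',(180,210,330,320),5)
for nm,im in (('17',a),('18',i)):
    hsv=cv2.cvtColor(im,cv2.COLOR_RGB2HSV);m=((hsv[...,0]<6)|(hsv[...,0]>172))&(hsv[...,1]>150)&(hsv[...,2]>60)
    m[:235]=0;m[310:]=0;m[:,:225]=0;m[:,285:]=0;v,u=np.nonzero(m);print(nm,u.mean(),v.mean(),len(u))
E
```

```text
[ 0.61127956 -0.19111856  0.13461573] [-4.60830948  1.69123166  3.69250075] 0.25135265305800103
knob est [ 0.61969352 -0.1896683   0.15348984] phi 89.71092798702453
17 253.8828781512605 271.2563025210084 1904
18 253.89926547743966 271.2360965372508 1906
```

View pics/w18.png

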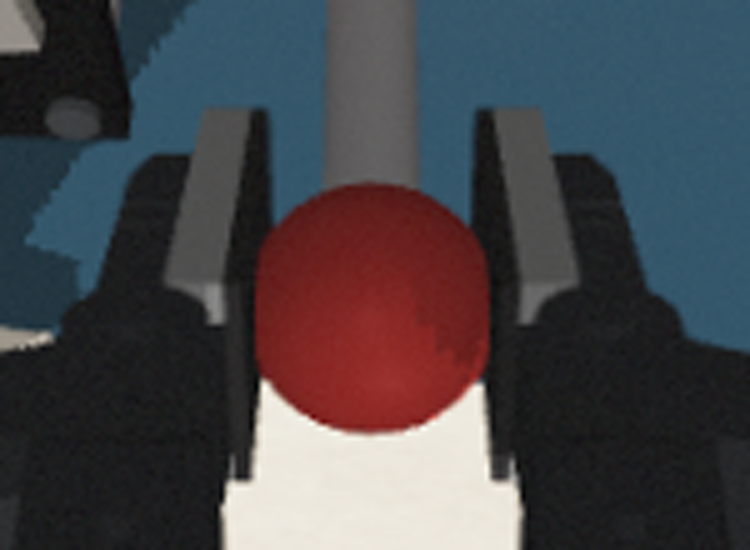

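>>> drive_tool --series '[[[0.0008, 0.0002, 0], [0, 0, 0]], [[0.0008, 0.0002, 0], [0, 0, 0]], [[0.0008, 0.0002, 0], [0, 0, 0]]]'

```text
time: 21.85
tool_pos: [0.6121, -0.1909, 0.1346]
tool_rot: [0.031, 0.959, 0.117, -0.258]
contact_force: [-4.4, 2.4, 2.3]
gripper_width: 0.258
```

```bash
python3 - <<'E'
from h import *
s=state();print(s['tool_pos'],s['contact_force'],s['gripper_width'],s['time'])
print(job_done())
E
```

```text
[ 0.61210465 -0.19090732  0.13462637] [-4.37036561  2.38086035  2.31452413] 0.25810857293899464 21.85
the job is handed in; nothing more can be done
None
```

The 50 mm module is in the jig against the stop, and the lever is upright with the gripper still holding the knob. I handed the job in at 21.9 s.

- **Loading:** I set the module flat on the bay and let go. I then slid it under the lips with the rear pad until the force rose to 8 N with no motion. After I lifted clear, with the lever still down, its rear edge measured 4.7 mm in the jig's x (5 mm expected).
- **Failed first lift:** on my first try the knob slipped out of the grip somewhere past 45° and the lever sprang back down. The module stayed seated.
- **Second lift:** I pinched the knob again with the tool tilted to follow the lever, and it held.
- **Last checks:** the lever's estimated angle above level was 89.4–89.7° (upright is 90°). I then nudged it 0.8 mm forward, which brings it to about 90°. The ball had not shifted in the grip during a 0.6 s hold, and the last wrist picture of the jig showed the module still under the lips at the stop.
- **Not checked:** I did not measure the 2 mm lift of the module itself. I never touched the other modules, phone, jar or screwdriver, but made no final check of where they were.

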